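Ice the drinks cooler, set and lock the gas, lay out the cups

ROBOT

A 7-joint arm with a two-finger parallel gripper is mounted at the origin on the work surface. World frame = base frame: x ahead of the robot, y to its left, z up, the work surface at z = 0. Lengths are in m, angles in rad, forces in N, time in s.
With the tool pointing down it reaches from about 0.4 to 0.925 m from the base axis. Payload 4.1 kg.
Tool frame: the origin (TCP) lies midway between the tips of the shut fingers; the grasp point (between the pads) lies 19 mm behind it (robot.grip_point_offset is the distance from the TCP to the grasp point, in m); z points along the fingers, y is the direction in which the jaws open and shut (so a half turn about z gives the same grasp; the last joint's range is limited). The gripper opens to 85 mm and grips with 20 to 120 N. Pads are 22 mm wide; open, the fingers measure 114 mm over their backs; the gripper's body (76 mm by 85 mm) begins 54 mm behind the grasp point. The pads swing forward as they close: fully open they stand 13 mm farther back than shut.
Start: joints at [-1.364, 0.398, 0.045, 1.537, -0.019, 1.207, -0.051], TCP at [0.196, 0.62, 0.231] pointing down, gripper open.
Joint ranges: [-2.82, 2.82], [-0.49, 2.23], [-1.37, 1.46], [0, 2.46], [-1.36, 4.5], [0.23, 2], [-2.94, 2.94]. Speed limits (rad/s): [2.57, 2.57, 3.14, 3.14, 3.14, 3.14, 3.14].

INTERFACE

Orientations are given as [roll, pitch, yaw] about the fixed x, y, z axes, in that order (R = Rz(yaw) Ry(pitch) Rx(roll)).
In Python, from cell import robot gives the robot as it stands.
- The arm moves only by the tool arm_command, never from a script. Its argument "rows" is a list of rows, each an object of numbers: "claw": the opening, from 0 (shut) to 1 (fully open); "x", "y", "z": the shift along the tool's x, y, z in m; "spin": the turn about the tool's z in rad. A call has 1 to 20 rows; each row shifts and turns the commanded pose from where the row before left it, along the tool's axes as they then stand; what a row does not reach is not made up. A row lasts 1/10 s, in which the tool goes at most 50 mm and 8.59 degrees, less where a joint would pass 70% of its speed; a pose out of reach is approached as far as the arm can. A call is refused whole if a number of a shift passes 0.05 or a number of a turn 0.15, either way. A call with a gripper value outside its range is refused whole. The fingers move at their own pace and stop on an object; "grip_force" is the grip in N (left out, the last holds). Time passes only in rows, so rows that do not move let the fingers close. It gives the time, the measured TCP pose, the force and the opening at its end, in the units of the state.
- robot.sense(): the state, without advancing time (a new reading comes with each control period).
- robot.snapshot(name): name is "scene" or "side" or "wrist"; returns the picture (400x640x3 uint8, red, green, blue); there is no depth.
- robot.calibration(name): a dict with "camera_matrix" (3x3 intrinsics, pixels), "xyz" and "attitude" of the camera in the world; the wrist camera has in their place "hand_eye" (4x4, takes a point from camera to tool coordinates, whose origin is the TCP and whose axes are the flange's). Camera axes: x right, y up, looking along -z (the intrinsics and any distortion apply to the point x, -y, -z); pixel columns grow to the right and rows downward; lengths in m; the calibration is good to about 2 mm. A picture is of the moment at which its call begins: read the wrist's pose just before it. calibration takes no time and is no camera call.
- robot.sign_off(): hands the job in, once; it reports no verdict.
Trained networks look in the newest picture that a camera, given by its name, has taken for a name from the list of things; names that differ only in an ending like _2 or _b are one class to them, and where a whole thing is asked for, a point or a joint stands for the part that bears it (a point fixed in the world has none). Each returns a list of dicts, best first, with "p" (0 to 1); they miss things now and then, are a little off and sometimes report something else, mostly with a low value. They report only what shows in the picture. A call takes as long as a camera call. They do not tell look-alikes from the thing itself.
- robot.look_for(camera, name): "bbox" ([centre column, centre row, width, height] as shares, 0 to 1, of the picture: columns of its width, rows of its height, round what is visible of it).
The state is a dict: "clock": time; "joints": joint angles; "dq": joint speeds; "joint_efforts": joint torques, N m; "tool_pos": TCP position; "ee_rot": TCP orientation; "wrist_force": force on the tool from outside, world axes, zero at the start; "moment": the same for the moment, N m; "opening": opening from 0.0 (shut) to 1.0 (fully open).
Only numpy, scipy, OpenCV 4.12 (cv2) and the standard library are available. Lean on these libraries where they do the work, as an engineer would, in place of code of your own. Each camera call takes 0.05 s, during which the arm holds its last target.

TASK

Get the drinks cooler ready to serve. Carry the ice scuttle over to the ice chest and tip all the ice out of it into the chest, and only when all the ice is in the chest turn the gas regulator's knob so that its pointer stands at the brass marker clip (leave the clip where it is), then slide the lock hood fully home over the knob. The empty scuttle must end up standing back on its board, every clean cup mouth down and standing on the bar mat, and the bottle and the jar left where they are.

Things in the scene. Friction and masses are not known exactly. Their poses are not given: they have to be found in the camera images.
- ice_chest: fixed insulated ice chest, open on top, outside 240 (x) x 300 (y) x 130 mm high, walls 18 mm, so its mouth is 204 x 264 mm, rim 130 mm above the table; cold plate inside, its top 33 mm above the table. Two small taps stick out 36 mm on its -x side (towards the robot) at y = +85 and +128 mm, up to 118 mm high. Origin: centre of its underside, on the table; z up
- board: fixed plywood board, 220 x 220 x 15 mm, where the ice scuttle stands and belongs. Origin: centre of its underside, on the table
- scuttle: loose sheet-steel ice scuttle, a flat tray 180 (x) x 150 (y) mm, floor 4 mm, walls 40 mm high at the back (+x) and sides (22 mm on the front 50 mm), none at the -x end: the pouring end. A carrying bar runs along y over its middle. 0.38 kg empty. Slippery: ice slides at slopes over 12 to 18 degrees. Origin: centre of its underside; z up
- scuttle_bar (a point): middle of the scuttle's carrying bar, 90 mm above the tray's underside: the bar is 16 mm thick (along the scuttle's x), 18 mm high and 156 mm long (along its y), with non-slip grip; axes as the scuttle's
- ice_0: chunk of ice, 40 x 55 x 36 mm (its own x, y, z) with rounded edges, about 0.07 kg, slippery. Origin: centre of its underside as first laid. Three to five chunks are there; absent ones read None
- ice_1: chunk of ice, 40 x 55 x 36 mm (its own x, y, z) with rounded edges, about 0.07 kg, slippery. Origin: centre of its underside as first laid. Three to five chunks are there; absent ones read None
- ice_2: chunk of ice, 40 x 55 x 36 mm (its own x, y, z) with rounded edges, about 0.07 kg, slippery. Origin: centre of its underside as first laid. Three to five chunks are there; absent ones read None
- ice_3: chunk of ice, 40 x 55 x 36 mm (its own x, y, z) with rounded edges, about 0.07 kg, slippery. Origin: centre of its underside as first laid. Three to five chunks are there; absent ones read None
- ice_4: chunk of ice, 40 x 55 x 36 mm (its own x, y, z) with rounded edges, about 0.07 kg, slippery. Origin: centre of its underside as first laid. Three to five chunks are there; absent ones read None
- regulator: fixed gas regulator box, 110 mm wide (y), reaching from x = -55 to +185 mm, top 50 mm above the table; hose stubs at +x, a small gauge at -y. Origin: on the table under the knob's axis; z up. On top, at the origin, is a round dial with the knob; the lock hood stands on the +x end
- knob (a joint): angle of the regulator's T-bar knob (rad), 0 to 3.0, growing clockwise seen from above; at 0 its pointer looks to the regulator's -y. It turns with slight friction (0.06 N m) and stays where it is left
- knob_grip (a point): on the knob's axis, at the height to grip: 86 mm above the table. The knob's upright bar is 14 mm thick, 52 mm long and stands from 61 to 97 mm above the table on a round skirt of 60 mm diameter; the bar lies along this point's y
- knob_pointer (a point): tip of the white pointer line on the knob's skirt, 38 mm from the knob's axis along the point's -y, under one end of the bar, 61 mm above the table
- marker (a joint): angle at which the brass marker clip sits on the dial's rim (rad), measured like the knob's: the knob is on the mark when both angles are equal. The clip is stiff; it is not to be moved
- mark (a point): the tip of the brass marker clip (8 mm wide, 8 mm high, reaching out to 49 mm from the axis) on the dial's rim, 38 mm from the knob's axis, 61 mm above the table; the knob's pointer tip meets it when the knob is on the mark
- hood (a joint): travel of the lock hood (m): 0 to 0.02 as found, off the knob; 0.12 = fully home over the knob, against its stop. It slides to the regulator's -x with about 2.5 N of friction and stays where it is left
- hood_fin (a point): grip point on the black fin on the lock hood, 131 mm above the table: fin 12 mm thick (x), 50 mm wide (y), from 107 to 141 mm above the table, at the hood's middle. The hood is an inverted channel with a clear roof, 90 mm long (x), 109 mm wide (y), roof at 107 mm, open at both x ends; it slides home along the point's -x
- bar_mat: fixed black rubber bar mat, 110 (x) x 320 (y) x 6 mm, in front of the ice chest. Origin: centre of its underside, on the table; z up
- cup_0: clean white plastic drinking cup standing mouth down: round, slightly tapered, closed on top, 62 mm across at the mouth (below), 53 mm at the top, 76 mm high, about 0.13 kg. Origin: centre of the mouth rim (its lowest plane as it stands); z up through the cup's foot. Three or four cups are there; absent ones read None
- cup_1: clean white plastic drinking cup standing mouth down: round, slightly tapered, closed on top, 62 mm across at the mouth (below), 53 mm at the top, 76 mm high, about 0.13 kg. Origin: centre of the mouth rim (its lowest plane as it stands); z up through the cup's foot. Three or four cups are there; absent ones read None
- cup_2: clean white plastic drinking cup standing mouth down: round, slightly tapered, closed on top, 62 mm across at the mouth (below), 53 mm at the top, 76 mm high, about 0.13 kg. Origin: centre of the mouth rim (its lowest plane as it stands); z up through the cup's foot. Three or four cups are there; absent ones read None
- cup_3: clean white plastic drinking cup standing mouth down: round, slightly tapered, closed on top, 62 mm across at the mouth (below), 53 mm at the top, 76 mm high, about 0.13 kg. Origin: centre of the mouth rim (its lowest plane as it stands); z up through the cup's foot. Three or four cups are there; absent ones read None
- water_bottle: bystander: a full green bottle, 60 mm across, 180 mm high. Origin: centre of its underside
- snack_jar: bystander: a jar, 72 mm across, 100 mm high. Origin: centre of its underside
Not all that is in view belongs to the job. Leave any blue or purple look-alike of the cup_3 alone. What is shaped like the cup_1 but green is not meant.

How it is judged:
On the way, in this order (a step that is already met when the one before it is completed fails the run):
1. the scuttle is tipped (by more than 30 degrees) over the ice chest (angle between scuttle's own z axis and vertical above 0.52 rad and horizontal distance between scuttle_bar and ice_chest below 0.2 m and height (world z) of scuttle above 0.1 m), for 0.2 s.
2. all the ice is in the chest and the scuttle is level again (within 14 degrees) (x of ice_0 in the frame of ice_chest between -0.105 and 0.105 m and y of ice_0 in the frame of ice_chest between -0.135 and 0.135 m and z of ice_0 in the frame of ice_chest between 0.01 and 0.125 m and x of ice_1 in the frame of ice_chest between -0.105 and 0.105 m and y of ice_1 in the frame of ice_chest between -0.135 and 0.135 m and z of ice_1 in the frame of ice_chest between 0.01 and 0.125 m and x of ice_2 in the frame of ice_chest between -0.105 and 0.105 m and y of ice_2 in the frame of ice_chest between -0.135 and 0.135 m and z of ice_2 in the frame of ice_chest between 0.01 and 0.125 m and x of ice_3 in the frame of ice_chest between -0.105 and 0.105 m and y of ice_3 in the frame of ice_chest between -0.135 and 0.135 m and z of ice_3 in the frame of ice_chest between 0.01 and 0.125 m and x of ice_4 in the frame of ice_chest between -0.105 and 0.105 m and y of ice_4 in the frame of ice_chest between -0.135 and 0.135 m and z of ice_4 in the frame of ice_chest between 0.01 and 0.125 m and angle between scuttle's own z axis and vertical below 0.25 rad), for 0.2 s.
3. the knob's pointer is at the marker clip (within 6 mm) while the lock hood is still off the knob (distance between knob_pointer and mark below 0.006 m and velocity of joint knob between -0.1 and 0.1 rad/s and value of joint hood below 0.05 m), for 0.3 s.
4. the lock hood is fully home (within 5 mm) and the knob is still at the mark (distance between knob_pointer and mark below 0.006 m and value of joint hood above 0.115 m), for 0.3 s.
At the end, for the whole second after the job is handed in: all ice lies in the chest below its rim; pointer within 6 mm of the marker clip; lock hood home within 5 mm; scuttle flat on its board, within 60 mm of centre in x and y; every cup stands mouth down at rest, its centre over the bar mat (all of step 4 and x of ice_0 in the frame of ice_chest between -0.105 and 0.105 m and y of ice_0 in the frame of ice_chest between -0.135 and 0.135 m and z of ice_0 in the frame of ice_chest between 0.01 and 0.125 m and x of ice_1 in the frame of ice_chest between -0.105 and 0.105 m and y of ice_1 in the frame of ice_chest between -0.135 and 0.135 m and z of ice_1 in the frame of ice_chest between 0.01 and 0.125 m and x of ice_2 in the frame of ice_chest between -0.105 and 0.105 m and y of ice_2 in the frame of ice_chest between -0.135 and 0.135 m and z of ice_2 in the frame of ice_chest between 0.01 and 0.125 m and x of ice_3 in the frame of ice_chest between -0.105 and 0.105 m and y of ice_3 in the frame of ice_chest between -0.135 and 0.135 m and z of ice_3 in the frame of ice_chest between 0.01 and 0.125 m and x of ice_4 in the frame of ice_chest between -0.105 and 0.105 m and y of ice_4 in the frame of ice_chest between -0.135 and 0.135 m and z of ice_4 in the frame of ice_chest between 0.01 and 0.125 m and x of scuttle in the frame of board between -0.06 and 0.06 m and y of scuttle in the frame of board between -0.06 and 0.06 m and z of scuttle in the frame of board between -0.022 and 0.022 m and angle between scuttle's own z axis and vertical below 0.06 rad and linear speed of each of scuttle, cup_0, cup_1, cup_2, cup_3 below 0.03 m/s and x of cup_0 in the frame of bar_mat between -0.05 and 0.05 m and y of cup_0 in the frame of bar_mat between -0.15 and 0.15 m and z of cup_0 in the frame of bar_mat between -0.012 and 0.012 m and angle between each of cup_0, cup_1, cup_2, cup_3's own z axis and vertical below 0.1 rad and x of cup_1 in the frame of bar_mat between -0.05 and 0.05 m and y of cup_1 in the frame of bar_mat between -0.15 and 0.15 m and z of cup_1 in the frame of bar_mat between -0.012 and 0.012 m and x of cup_2 in the frame of bar_mat between -0.05 and 0.05 m and y of cup_2 in the frame of bar_mat between -0.15 and 0.15 m and z of cup_2 in the frame of bar_mat between -0.012 and 0.012 m and x of cup_3 in the frame of bar_mat between -0.05 and 0.05 m and y of cup_3 in the frame of bar_mat between -0.15 and 0.15 m and z of cup_3 in the frame of bar_mat between -0.012 and 0.012 m); the robot touches nothing.
It fails at once if the bottle or the jar is shifted by more than 40 mm (distance of any of water_bottle, snack_jar from where it was at the start of the episode above 0.04 m).
It fails at once if the marker clip is moved along the dial (distance of mark from where it was at the start of the episode above 0.005 m).
Of ice_0, ice_1, ice_2, ice_3, ice_4 only 3 to 5 are there at a start; the rules pass over those that are not, and their reading is None.
Of cup_0, cup_1, cup_2, cup_3 only 3 to 4 are there at a start; the rules pass over those that are not, and their reading is None.
At some moment in a run one of cup_0, cup_1, cup_2, cup_3 may be knocked a few centimetres aside while the robot is not near it.
It also fails if it takes over 210 s, if anything falls off the work surface, if the arm or the gripper's body presses on something with over 40 N, if the wrist force passes 120 N, or if a joint passes its speed limit or range.

## Working session

There is one attempt and no reset: what is moved stays moved. The work goes in short steps, Python scripts to look and compute and a tool call to move; the robot and the scene stay as the last step left them, time stands still between calls to the robot, and variables do not carry over. Pictures are saved under pics/ and viewed, and the job is handed in when it is done.

Besides the shell and the picture viewer there is one more tool, called after "Request:" as name([rows], argument=value, ...), one row to a line, values as JSON. arm_command: Moves the arm, as the interface text tells. Its arguments: {"type":"object","properties":{"rows":{"type":"array"},"grip_force":{"type":"number"}},"required":["rows"]}

```bash
ls; mkdir -p pics
python3 - <<'E'
from cell import robot
import cv2, json
s=robot.sense(); print(s)
for n in ["scene","side","wrist"]:
    im=robot.snapshot(n); cv2.imwrite(f"pics/{n}_0.png", im[:,:,::-1])
    print(n, robot.calibration(n))
E
```

```text
pics
{'clock': 0.0, 'joints': array([-1.3640039 ,  0.39917397,  0.04502921,  1.53788321, -0.0186952 ,
        1.20689976, -0.05069274]), 'dq': array([-2.39545335e-05, -6.77703577e-04,  1.82414553e-03,  9.33288993e-04,
        2.65525960e-04, -8.22496665e-04,  1.20885434e-03]), 'joint_efforts': array([ 4.81596987e-05, -4.75130904e+01,  1.36502668e+00, -2.54209954e+01,
        1.17189484e-02,  9.83843958e-03, -2.59953373e-05]), 'tool_pos': array([0.19546861, 0.6192458 , 0.2302736 ]), 'ee_rot': array([-3.13965447e+00,  1.36404939e-04,  2.83592565e+00]), 'wrist_force': array([0.74178509, 0.02184982, 0.61344941]), 'moment': array([-0.01840372,  0.00112142,  0.01678979]), 'opening': 0.997790566687194}
scene {'camera_matrix': array([[470.26919727,   0.        , 315.03049706],
       [  0.        , 470.26919727, 200.7943914 ],
       [  0.        ,   0.        ,   1.        ]]), 'xyz': array([1.12530759, 0.42825933, 1.08701057]), 'attitude': array([0.6276041 , 0.00572869, 2.13216239])}
side {'camera_matrix': array([[423.4504897 ,   0.        , 322.32125657],
       [  0.        , 423.4504897 , 195.51054985],
       [  0.        ,   0.        ,   1.        ]]), 'xyz': array([0.3813135 , 1.03124498, 0.98403263]), 'attitude': array([ 8.63189742e-01,  2.35539248e-04, -2.96045198e+00])}
wrist {'camera_matrix': array([[335.70169063,   0.        , 310.3477811 ],
       [  0.        , 335.70169063, 199.10712697],
       [  0.        ,   0.        ,   1.        ]]), 'hand_eye': array([[-1.03528319e-03,  9.60984207e-01,  2.76601304e-01,
         6.94188805e-02],
       [ 9.99999434e-01,  1.06284123e-03,  5.02852582e-05,
         1.05859251e-03],
       [-2.45659931e-04,  2.76601199e-01, -9.60984764e-01,
        -1.42629300e-01],
       [ 0.00000000e+00,  0.00000000e+00,  0.00000000e+00,
         1.00000000e+00]])}
```

View pics/scene_0.png

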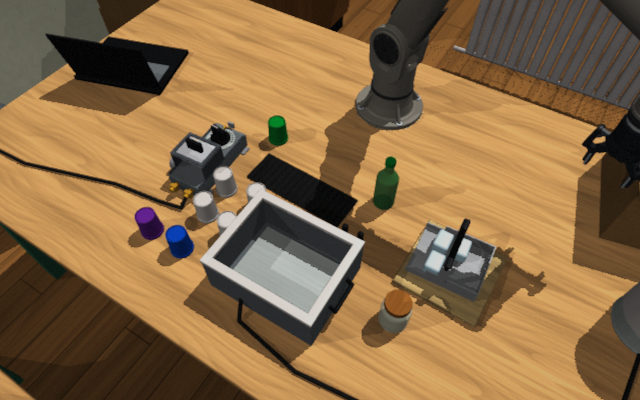

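View pics/side_0.png

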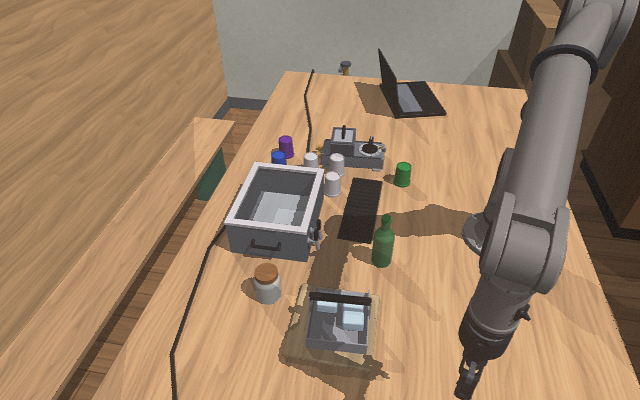

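View pics/wrist_0.png

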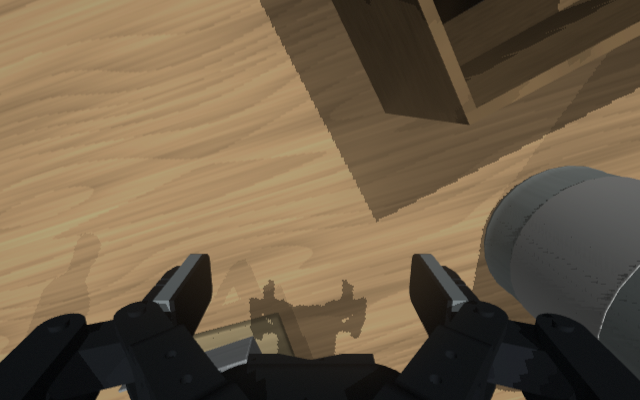

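Scene view: scuttle with ice at (455,250), chest (285,265), mat (300,187), white cups at about (224,182), (204,207), (228,222), (256,193), regulator (205,155). Look-alikes: purple (149,222), blue (179,241), green (277,130). Next: helpers and enlarged crops.

```bash
cat > h.py <<'E'
import numpy as np, cv2
from scipy.spatial.transform import Rotation as Rot
from cell import robot
def rpy(a): return Rot.from_euler('xyz',a).as_matrix()
def campose(name, s=None):
    c=robot.calibration(name); K=np.array(c['camera_matrix'])
    if name=='wrist':
        s=s or robot.sense()
        T=np.eye(4); T[:3,:3]=rpy(s['ee_rot']); T[:3,3]=s['tool_pos']
        M=T@np.array(c['hand_eye']); return K,M[:3,:3],M[:3,3]
    return K,rpy(c['attitude']),np.array(c['xyz'])
def ray(P,u,v):
    K,R,t=P
    d=np.array([(u-K[0,2])/K[0,0], -(v-K[1,2])/K[1,1], -1.0]); d=R@d
    return t,d
def onz(P,u,v,z):
    t,d=ray(P,u,v); k=(z-t[2])/d[2]; return t+k*d
def proj(P,X):
    K,R,t=P; X=np.atleast_2d(X); c=(X-t)@R
    return np.stack([K[0,0]*c[:,0]/-c[:,2]+K[0,2], -K[1,1]*c[:,1]/-c[:,2]+K[1,2]],1)
def tri(obs):
    A=np.zeros((3,3));b=np.zeros(3)
    for P,u,v in obs:
        t,d=ray(P,u,v); d/=np.linalg.norm(d); M=np.eye(3)-np.outer(d,d); A+=M;b+=M@t
    return np.linalg.solve(A,b)
def crop(im,x0,y0,x1,y1,f,fn):
    c=im[y0:y1,x0:x1]; c=cv2.resize(c,None,fx=f,fy=f,interpolation=cv2.INTER_CUBIC)
    cv2.imwrite('pics/'+fn,c)
E
python3 - <<'E'
from h import *
a=cv2.imread('pics/scene_0.png'); b=cv2.imread('pics/side_0.png')
crop(a,120,100,380,350,3,'c1.png'); crop(a,360,200,560,340,4,'c2.png')
crop(b,220,110,420,270,4,'c3.png'); crop(b,230,240,430,390,4,'c4.png')
for n in ["scene","side"]:
    robot.snapshot(n)
    for k in ["ice_chest","board","scuttle","scuttle_bar","ice_0","regulator","knob","hood_fin","bar_mat","cup_0","water_bottle","snack_jar"]:
        r=robot.look_for(n,k); print(n,k,[(round(q['p'],2),[round(q['bbox'][0]*640),round(q['bbox'][1]*400),round(q['bbox'][2]*640),round(q['bbox'][3]*400)]) for q in r[:8]])
print(robot.sense()['clock'])
E
```

```text
scene ice_chest [(0.92, [418, 294, 435, 212])]
scene board [(0.76, [451, 274, 115, 104]), (0.58, [208, 206, 22, 33])]
scene scuttle [(0.63, [450, 260, 92, 84])]
scene scuttle_bar [(0.74, [453, 260, 85, 83])]
scene ice_0 [(0.94, [443, 242, 19, 24]), (0.87, [437, 263, 26, 28]), (0.74, [461, 251, 19, 25])]
scene regulator [(0.72, [123, 165, 246, 86])]
scene knob [(0.58, [220, 137, 21, 23])]
scene hood_fin [(0.71, [198, 155, 49, 41])]
scene bar_mat [(0.92, [304, 187, 109, 74]), (0.16, [222, 136, 24, 21])]
scene cup_0 [(0.79, [228, 225, 18, 22]), (0.77, [150, 225, 38, 34]), (0.62, [278, 132, 20, 28]), (0.61, [206, 205, 23, 35]), (0.55, [180, 241, 34, 34]), (0.53, [257, 194, 17, 16]), (0.49, [125, 164, 250, 89])]
scene water_bottle [(0.7, [387, 182, 25, 54])]
scene snack_jar [(0.9, [397, 310, 31, 44])]
side ice_chest [(0.87, [247, 280, 159, 241])]
side board [(0.61, [330, 329, 94, 90])]
side scuttle [(0.85, [340, 321, 71, 66])]
side scuttle_bar [(0.7, [338, 321, 66, 69]), (0.26, [371, 146, 11, 12])]
side ice_0 [(0.57, [353, 320, 21, 21]), (0.52, [328, 308, 22, 13])]
side regulator [(0.59, [345, 149, 84, 48]), (0.45, [246, 280, 159, 240])]
side knob [(0.51, [373, 145, 17, 15])]
side hood_fin [(0.75, [341, 142, 22, 26]), (0.47, [326, 309, 24, 12])]
side bar_mat [(0.73, [359, 213, 44, 60])]
side cup_0 [(0.83, [338, 165, 21, 21]), (0.8, [286, 147, 19, 24]), (0.75, [332, 185, 19, 29]), (0.72, [402, 176, 19, 24]), (0.53, [312, 160, 15, 15]), (0.51, [278, 157, 12, 16]), (0.4, [344, 141, 28, 32]), (0.26, [381, 240, 27, 55])]
side water_bottle []
side snack_jar [(0.66, [266, 285, 30, 39]), (0.52, [370, 146, 8, 18])]
1.45
```

View pics/c1.png

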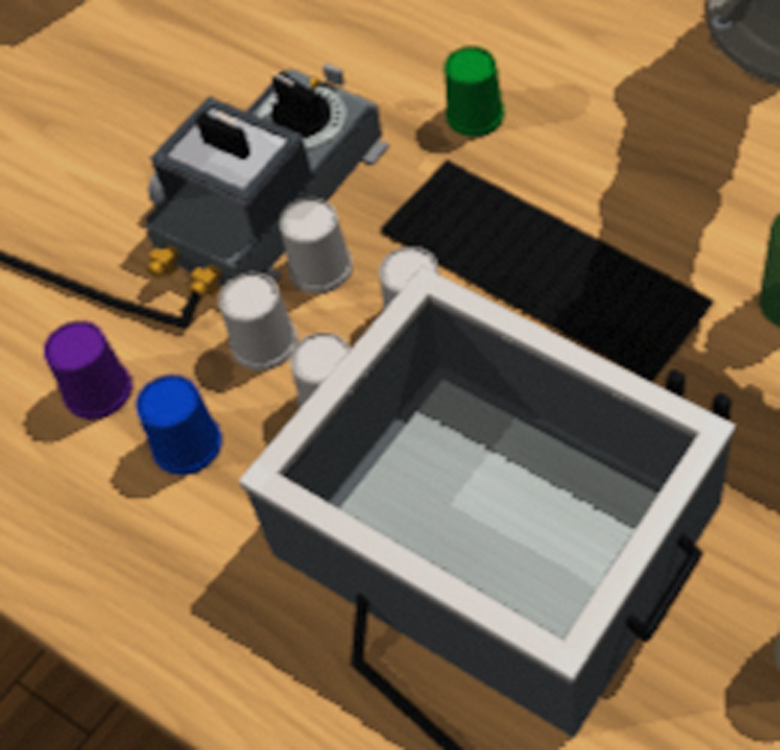

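View pics/c2.png

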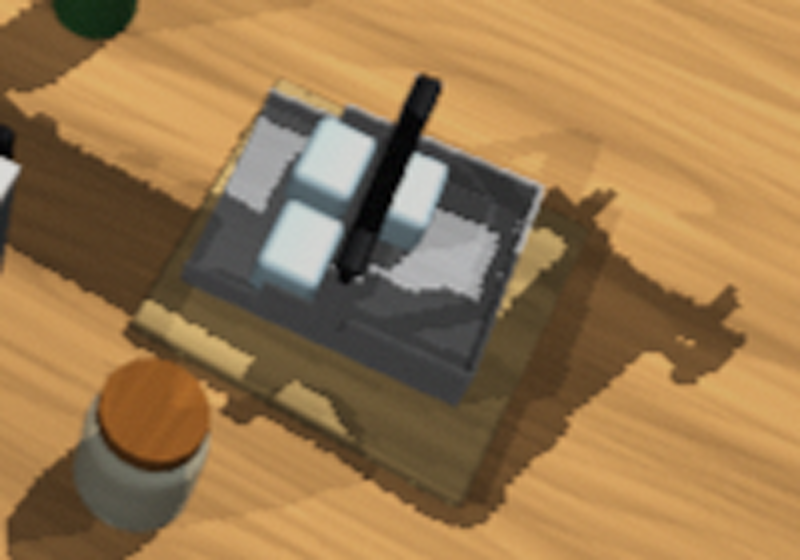

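View pics/c3.png

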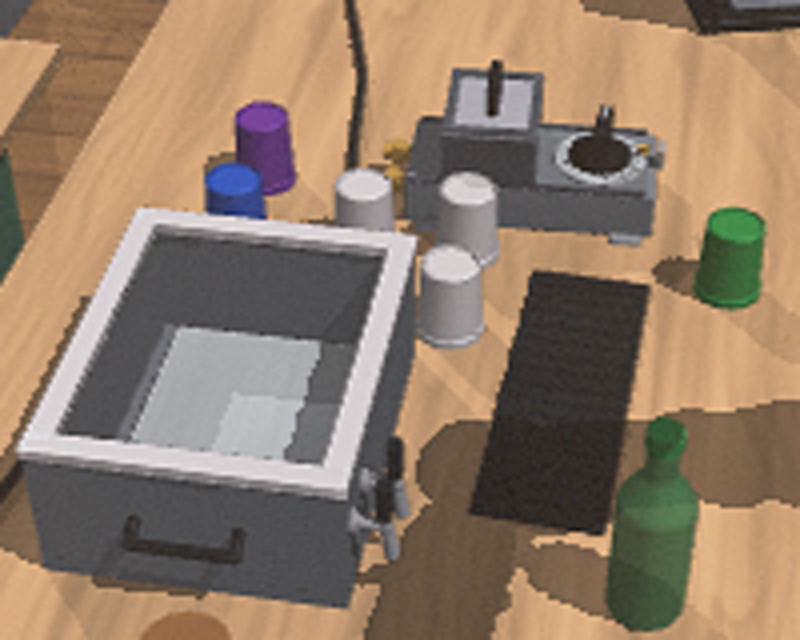

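View pics/c4.png

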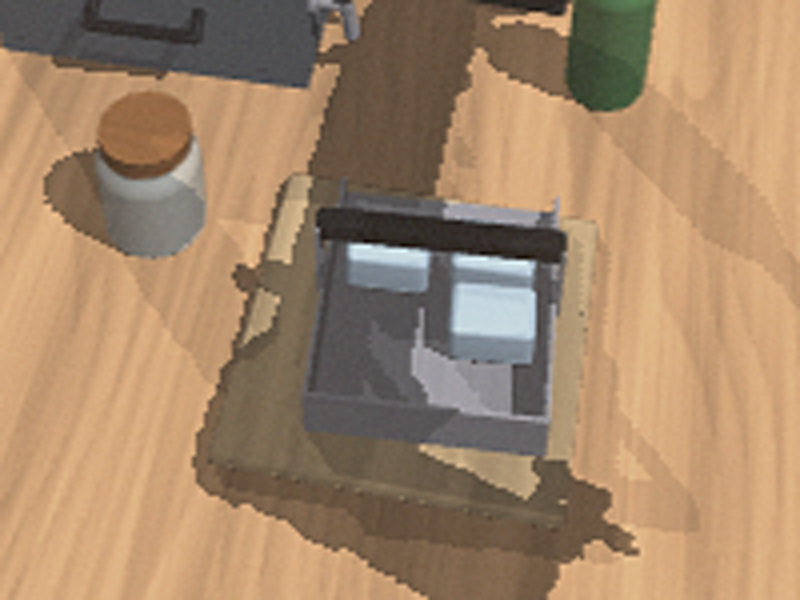

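Crops show: 3 ice chunks (scene (443,242), (437,263), (461,251)), the scuttle's pouring end facing the chest, four white cups between chest and regulator, all off the mat, and brass clip at c1 (315,82). Now geometry fits.

```bash
cat > fit.py <<'E'
from h import *
from scipy.optimize import least_squares
S=campose('scene'); D=campose('side')
def c1(u,v): return (120+u/3,100+v/3)
def c2(u,v): return (360+u/4,200+v/4)
def c3(u,v): return (220+u/4,110+v/4)
def c4(u,v): return (230+u/4,240+v/4)
def fit(model,obs,x0):
    # obs list (P,(u,v),idx)
    def f(x):
        c,s=np.cos(x[2]),np.sin(x[2]); R=np.array([[c,-s,0],[s,c,0],[0,0,1]])
        W=model@R.T+[x[0],x[1],0]
        return np.concatenate([proj(P,W[i])[0]-uv for P,uv,i in obs])
    r=least_squares(f,x0); return r.x, np.round(r.fun,1)
if __name__=='__main__':
    box=lambda a,b,z: np.array([[-a/2,-b/2,z],[a/2,-b/2,z],[a/2,b/2,z],[-a/2,b/2,z]])
    for uv in [c1(425,275),c1(733,427),c1(575,680),c1(245,483)]: print('chest',onz(S,*uv,.13).round(3))
    print('chest', fit(box(.24,.30,.13),[(S,c1(425,275),0),(S,c1(733,427),3),(S,c1(575,680),2),(S,c1(245,483),1),
       (D,c3(140,210),1),(D,c3(417,237),0),(D,c3(347,490),3),(D,c3(22,447),2)],[.6,0,0]))
    for uv in [(428.7,221.2),(476.2,325),(392.5,282.5)]: print('board',onz(S,*uv,.015).round(3))
    print('bar', tri([(S,*c2(430,80)),(D,*c4(566,243))]).round(3), tri([(S,*c2(350,275)),(D,*c4(318,222))]).round(3))
    for uv in [c1(450,162),c1(712,302),c1(655,375),c1(383,232)]: print('mat',onz(S,*uv,.006).round(3))
    print('mat', fit(box(.11,.32,.006),[(S,c1(450,162),0),(S,c1(712,302),3),(S,c1(383,232),1),
       (D,c3(535,272),1),(D,c3(648,287),0),(D,c3(603,535),3),(D,c3(470,513),2)],[.5,0,0]))
    # cup tops z=.076
    for n,uv in dict(A=c1(309,218),B=c1(248,292),C=c1(408,266),Dd=c1(322,354),green=c1(470,62),purple=c1(77,342),blue=c1(167,394)).items(): print('cup',n,onz(S,*uv,.076).round(3))
    for n,uv in dict(a=c3(468,190),b=c3(363,185),c=c3(452,263),green=c3(736,223),purple=c3(263,117),blue=c3(234,178)).items(): print('cup side',n,onz(D,*uv,.076).round(3))
    print('jar',onz(S,*c2(155,400),.1),onz(D,*c4(145,125),.1)); print('bottle', onz(D,*c3(668,432),.18), onz(S,390,161,.18))
E
python3 fit.py
```

```text
chest [ 0.588 -0.077  0.13 ]
chest [0.582 0.217 0.13 ]
chest [0.821 0.222 0.13 ]
chest [ 0.824 -0.076  0.13 ]
chest (array([0.70070605, 0.06936115, 0.01299599]), array([-0.4, -2.3,  0.7, -0.8,  0.1, -1.4, -0.6, -0.9, -1.2,  0. , -1.1,
        0.4, -1.3,  0.6, -1.7,  1.4]))
board [0.365 0.309 0.015]
board [0.576 0.524 0.015]
board [0.581 0.308 0.015]
bar [0.376 0.398 0.11 ] [0.529 0.41  0.109]
mat [ 0.388 -0.206  0.006]
mat [0.401 0.107 0.006]
mat [0.5   0.103 0.006]
mat [ 0.497 -0.209  0.006]
mat (array([ 0.44549869, -0.05184901, -0.03599418]), array([-0.5, -1.1,  1.6, -0.7, -0.8, -1.3, -1.2, -0.2, -0. ,  0. , -0.1,
        0.4, -1.3,  0.4]))
cup A [ 0.561 -0.236  0.076]
cup B [ 0.657 -0.228  0.076]
cup C [ 0.558 -0.124  0.076]
cup Dd [ 0.674 -0.131  0.076]
cup green [ 0.315 -0.226  0.076]
cup purple [ 0.777 -0.32   0.076]
cup blue [ 0.776 -0.217  0.076]
cup side a [ 0.558 -0.235  0.076]
cup side b [ 0.655 -0.225  0.076]
cup side c [ 0.555 -0.124  0.076]
cup side green [ 0.314 -0.228  0.076]
cup side purple [ 0.774 -0.32   0.076]
cup side blue [ 0.775 -0.214  0.076]
jar [0.65577878 0.3484788  0.1       ] [0.65846303 0.34594063 0.1       ]
bottle [0.35871901 0.16828    0.18      ] [0.36500066 0.16855903 0.18      ]
```

```bash
cat > go.py <<'E'
from h import *
import sys
# usage: go.py x y z yaw  -> tool shifts (in current tool axes) and spin
def go(x,y,z,yaw=None):
    s=robot.sense(); R=rpy(s['ee_rot']); d=R.T@(np.array([x,y,z])-s['tool_pos'])
    dy=0
    if yaw is not None:
        dy=-((yaw-s['ee_rot'][2]+np.pi)%(2*np.pi)-np.pi)
    print('clock',s['clock'],'pos',s['tool_pos'].round(4),'rot',s['ee_rot'].round(4),'open',round(s['opening'],3),'j7',s['joints'][6].round(2))
    print('tool shift',d.round(4),'spin',round(dy,4),'F',s['wrist_force'].round(1))
if __name__=='__main__':
    a=[float(v) for v in sys.argv[1:]]; go(*a)
E
python3 go.py .4525 .404 .2 3.22
```

```text
clock 1.45 pos [0.1957 0.6199 0.2313] rot [ 3.1415 -0.      2.8359] open 1.004 j7 -0.05
tool shift [-0.3099 -0.1286  0.0313] spin -0.3841 F [0.3 0.  0.5]
```

Request:
arm_command([
  {"x":-0.039,"y":-0.016,"z":0.004,"claw":1},
  {"x":-0.039,"y":-0.016,"z":0.004},
  {"x":-0.039,"y":-0.016,"z":0.004},
  {"x":-0.039,"y":-0.016,"z":0.004},
  {"x":-0.039,"y":-0.016,"z":0.004},
  {"x":-0.039,"y":-0.016,"z":0.004},
  {"x":-0.039,"y":-0.016,"z":0.004},
  {"x":-0.037,"y":-0.016,"z":0.003},
  {"spin":-0.128},
  {"spin":-0.128},
  {"spin":-0.128},
  {},
  {},
])

```text
invalid input at $.rows[0]: expected keys claw, x, y, z, spin
```

```bash
python3 - <<'E'
from h import *
s=robot.sense(); im=robot.snapshot('wrist'); cv2.imwrite('pics/w1.png',im[:,:,::-1])
P=campose('wrist',s)
print(s['tool_pos'],s['ee_rot'])
c=np.array([.4525,.404,.114]);d=np.array([.0765,.006,0])
print(proj(P,[c-d,c,c+d]).round(0))
E
python3 go.py .4525 .404 .086 3.22
```

```text
[0.19565535 0.61989817 0.23134172] [ 3.14146624e+00 -8.17540522e-06  2.83588797e+00]
[[152. 424.]
 [188. 476.]
 [220. 523.]]
clock 1.5 pos [0.1957 0.6199 0.2314] rot [ 3.1414 -0.      2.8358] open 1.002 j7 -0.05
tool shift [-0.3099 -0.1286  0.1453] spin -0.3842 F [ 0.1  0.2 -0.3]
```

View pics/w1.png

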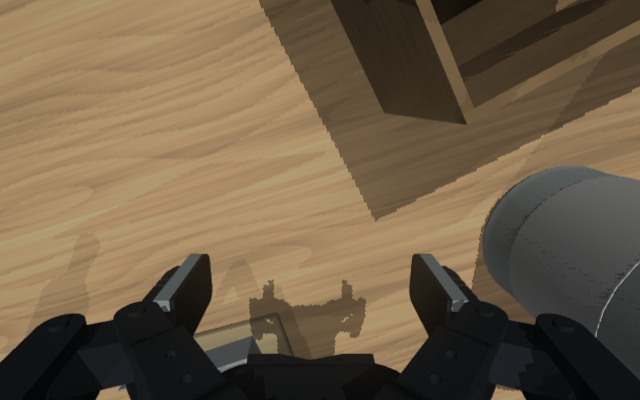

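All keys are required in every row.

Request:
arm_command([
  {"claw":1,"x":-0.039,"y":-0.016,"z":0.004,"spin":0},
  {"claw":1,"x":-0.039,"y":-0.016,"z":0.004,"spin":0},
  {"claw":1,"x":-0.039,"y":-0.016,"z":0.004,"spin":0},
  {"claw":1,"x":-0.039,"y":-0.016,"z":0.004,"spin":0},
  {"claw":1,"x":-0.039,"y":-0.016,"z":0.004,"spin":0},
  {"claw":1,"x":-0.039,"y":-0.016,"z":0.004,"spin":0},
  {"claw":1,"x":-0.039,"y":-0.016,"z":0.004,"spin":0},
  {"claw":1,"x":-0.037,"y":-0.016,"z":0.003,"spin":0},
  {"claw":1,"x":0,"y":0,"z":0,"spin":-0.128},
  {"claw":1,"x":0,"y":0,"z":0,"spin":-0.128},
  {"claw":1,"x":0,"y":0,"z":0,"spin":-0.128},
  {"claw":1,"x":0,"y":0,"z":0,"spin":0},
])

```text
clock: 2.7
tool_pos: [0.4529, 0.4045, 0.2004]
ee_rot: [3.141, -0.0, -3.064]
wrist_force: [0.5, -0.4, 0.9]
opening: 1.0
```

```bash
python3 - <<'E'
from h import *
s=robot.sense(); im=robot.snapshot('wrist'); cv2.imwrite('pics/w2.png',im[:,:,::-1])
P=campose('wrist',s)
c=np.array([.4525,.404,.114]);d=np.array([.0765,.006,0])
print(proj(P,[c-d,c,c+d]).round(0))
E
python3 go.py .4525 .404 .086 3.22
```

```text
[[308.  90.]
 [309. 203.]
 [309. 298.]]
clock 2.75 pos [0.4529 0.4045 0.2004] rot [ 3.1413  0.     -3.066 ] open 0.998 j7 0.88
tool shift [ 0.0004 -0.0005  0.1144] spin -0.0028 F [-0.1  0.3 -0. ]
```

View pics/w2.png

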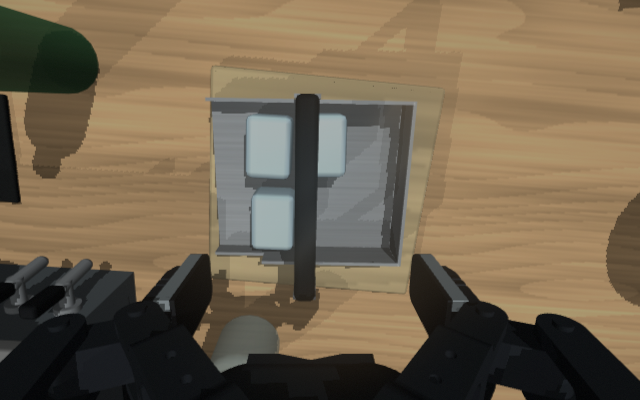

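Wrist view: bar at column ~306 from row 95 to 298, aligned with prediction; 3 ice chunks, two ahead of the bar. Descend and grip.

Request:
arm_command([
  {"claw":1,"x":0,"y":0,"z":0.03,"spin":0},
  {"claw":1,"x":0,"y":0,"z":0.03,"spin":0},
  {"claw":1,"x":0,"y":0,"z":0.03,"spin":0},
  {"claw":1,"x":0,"y":0,"z":0.025,"spin":0},
  {"claw":1,"x":0,"y":0,"z":0,"spin":0},
  {"claw":0,"x":0,"y":0,"z":0,"spin":0},
  {"claw":0,"x":0,"y":0,"z":0,"spin":0},
  {"claw":0,"x":0,"y":0,"z":0,"spin":0},
  {"claw":0,"x":0,"y":0,"z":0,"spin":0},
  {"claw":0,"x":0,"y":0,"z":0,"spin":0},
  {"claw":0,"x":0,"y":0,"z":0,"spin":0},
  {"claw":0,"x":0,"y":0,"z":0,"spin":0},
], grip_force=80)

```text
clock: 3.95
tool_pos: [0.4535, 0.4042, 0.0865]
ee_rot: [3.141, 0.001, -3.064]
wrist_force: [-0.3, -2.8, 5.8]
opening: 0.167
```

Request:
arm_command([
  {"claw":0,"x":0,"y":0,"z":-0.003,"spin":0},
  {"claw":0,"x":0,"y":0,"z":-0.006,"spin":0},
  {"claw":0,"x":0,"y":0,"z":-0.01,"spin":0},
  {"claw":0,"x":0,"y":0,"z":-0.012,"spin":0},
  {"claw":0,"x":0,"y":0,"z":-0.012,"spin":0},
  {"claw":0,"x":0,"y":0,"z":-0.012,"spin":0},
  {"claw":0,"x":0,"y":0,"z":-0.012,"spin":0},
  {"claw":0,"x":0,"y":0,"z":-0.012,"spin":0},
  {"claw":0,"x":0,"y":0,"z":-0.012,"spin":0},
  {"claw":0,"x":0,"y":0,"z":-0.012,"spin":0},
  {"claw":0,"x":0,"y":0,"z":-0.012,"spin":0},
  {"claw":0,"x":0,"y":0,"z":-0.012,"spin":0},
  {"claw":0,"x":0,"y":0,"z":-0.012,"spin":0},
  {"claw":0,"x":0,"y":0,"z":-0.012,"spin":0},
  {"claw":0,"x":0,"y":0,"z":-0.012,"spin":0},
  {"claw":0,"x":0,"y":0,"z":-0.012,"spin":0},
  {"claw":0,"x":0,"y":0,"z":-0.012,"spin":0},
  {"claw":0,"x":0,"y":0,"z":-0.008,"spin":0},
  {"claw":0,"x":0,"y":0,"z":-0.004,"spin":0},
  {"claw":0,"x":0,"y":0,"z":0,"spin":0},
])

```text
clock: 5.95
tool_pos: [0.4529, 0.4047, 0.2849]
ee_rot: [3.141, 0.001, -3.063]
wrist_force: [0.2, -0.2, -6.0]
opening: 0.172
```

```bash
python3 - <<'E'
from h import *
im=robot.snapshot('wrist'); cv2.imwrite('pics/w3.png',im[:,:,::-1])
im=robot.snapshot('side'); crop(im[:,:,::-1].copy(),200,180,480,380,2.5,'s3.png')
E
python3 go.py .703 .404 .286 3.1416
```

```text
clock 6.05 pos [0.4525 0.4043 0.2838] rot [-3.1410e+00 -8.0000e-04 -3.0633e+00] open 0.174 j7 0.88
tool shift [-0.2497 -0.0199 -0.0024] spin 0.0783 F [ 0.4  0.6 -6. ]
```

View pics/w3.png

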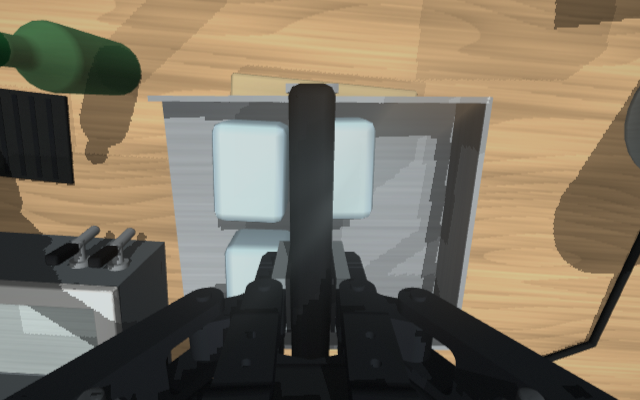

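View pics/s3.png

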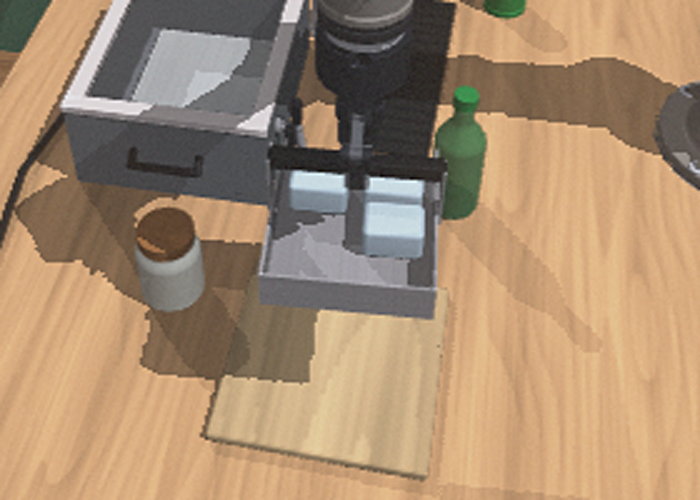

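Lifted level with all 3 chunks aboard (side view bar at (360,160)); board free. Now carry over to x≈0.70.

Request:
arm_command([
  {"claw":0,"x":-0.004,"y":0,"z":0,"spin":0.005},
  {"claw":0,"x":-0.008,"y":0,"z":0,"spin":0.01},
  {"claw":0,"x":-0.012,"y":0,"z":0,"spin":0.01},
  {"claw":0,"x":-0.016,"y":0,"z":0,"spin":0.01},
  {"claw":0,"x":-0.02,"y":0,"z":0,"spin":0.01},
  {"claw":0,"x":-0.02,"y":0,"z":0,"spin":0.01},
  {"claw":0,"x":-0.02,"y":0,"z":0,"spin":0.01},
  {"claw":0,"x":-0.02,"y":0,"z":0,"spin":0},
  {"claw":0,"x":-0.02,"y":0,"z":0,"spin":0},
  {"claw":0,"x":-0.02,"y":0,"z":0,"spin":0},
  {"claw":0,"x":-0.02,"y":0,"z":0,"spin":0},
  {"claw":0,"x":-0.02,"y":0,"z":0,"spin":0},
  {"claw":0,"x":-0.018,"y":0,"z":0,"spin":0},
  {"claw":0,"x":-0.014,"y":0,"z":0,"spin":0},
  {"claw":0,"x":-0.01,"y":0,"z":0,"spin":0},
  {"claw":0,"x":-0.006,"y":0,"z":0,"spin":0},
  {"claw":0,"x":-0.002,"y":0,"z":0,"spin":0},
  {"claw":0,"x":0,"y":0,"z":0,"spin":0},
  {"claw":0,"x":0,"y":0,"z":0,"spin":0},
])

```text
clock: 7.95
tool_pos: [0.7022, 0.4113, 0.2844]
ee_rot: [3.141, -0.0, -3.128]
wrist_force: [-0.1, 0.5, -5.6]
opening: 0.173
```

```bash
python3 - <<'E'
from h import *
im=robot.snapshot('scene'); crop(im[:,:,::-1].copy(),180,150,500,390,2.5,'s4.png')
im=robot.snapshot('side'); crop(im[:,:,::-1].copy(),200,140,480,380,2.5,'s4b.png')
E
python3 go.py .703 .212 .23 3.155
```

```text
clock 8.05 pos [0.7021 0.4114 0.2847] rot [ 3.1411e+00 -1.0000e-04 -3.1277e+00] open 0.173 j7 1.06
tool shift [ 0.0019 -0.1994  0.0546] spin 0.0004 F [ 0.2  0.4 -5.4]
```

View pics/s4.png

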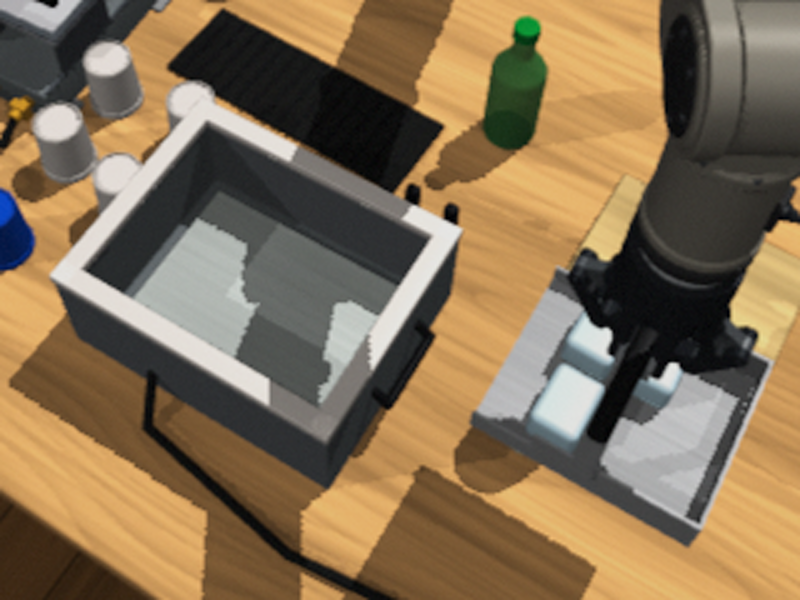

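View pics/s4b.png

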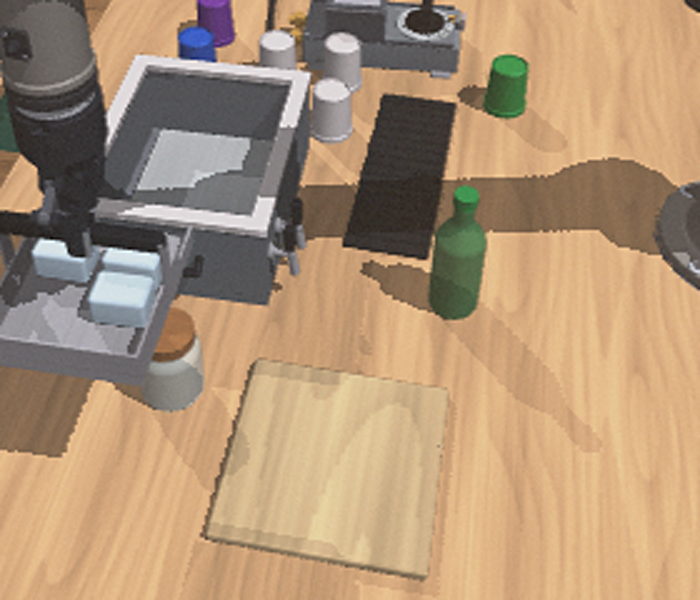

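Request:
arm_command([
  {"claw":0,"x":0,"y":-0.004,"z":0,"spin":0},
  {"claw":0,"x":0,"y":-0.008,"z":0,"spin":0},
  {"claw":0,"x":0,"y":-0.012,"z":0,"spin":0},
  {"claw":0,"x":0,"y":-0.016,"z":0,"spin":0},
  {"claw":0,"x":0,"y":-0.02,"z":0,"spin":0},
  {"claw":0,"x":0,"y":-0.02,"z":0,"spin":0},
  {"claw":0,"x":0,"y":-0.02,"z":0,"spin":0},
  {"claw":0,"x":0,"y":-0.02,"z":0,"spin":0},
  {"claw":0,"x":0,"y":-0.02,"z":0,"spin":0},
  {"claw":0,"x":0,"y":-0.02,"z":0.004,"spin":0},
  {"claw":0,"x":0,"y":-0.016,"z":0.008,"spin":0},
  {"claw":0,"x":0,"y":-0.012,"z":0.012,"spin":0},
  {"claw":0,"x":0,"y":-0.008,"z":0.012,"spin":0},
  {"claw":0,"x":0,"y":-0.004,"z":0.012,"spin":0},
  {"claw":0,"x":0,"y":0,"z":0.01,"spin":0},
  {"claw":0,"x":0,"y":0,"z":0.008,"spin":0},
  {"claw":0,"x":0,"y":0,"z":0.004,"spin":0},
  {"claw":0,"x":0,"y":0,"z":0,"spin":0},
])

```text
clock: 9.85
tool_pos: [0.7048, 0.212, 0.2133]
ee_rot: [3.141, -0.001, -3.127]
wrist_force: [-0.4, 0.8, -5.7]
opening: 0.172
```

```bash
python3 - <<'E'
from h import *
im=robot.snapshot('scene'); crop(im[:,:,::-1].copy(),180,100,500,340,2.5,'s5.png')
im=robot.snapshot('side'); crop(im[:,:,::-1].copy(),160,100,440,300,2.5,'s5b.png')
D=campose('side')
p=[onz(D,200+u/2.5,140+v/2.5,.015) for u,v in [(258,362),(447,390),(427,577),(205,537)]]
print(np.round(p,3),np.mean(p,0))
E
python3 go.py .703 .212 .2015 3.155
```

```text
[[0.569 0.308 0.015]
 [0.356 0.308 0.015]
 [0.357 0.526 0.015]
 [0.575 0.524 0.015]] [0.4641327  0.41648794 0.015     ]
clock 9.95 pos [0.7056 0.2117 0.2148] rot [ 3.1410e+00  9.0000e-04 -3.1276e+00] open 0.174 j7 1.31
tool shift [0.0026 0.0004 0.0133] spin 0.0005 F [ 0.9 -0.2 -6.4]
```

View pics/s5.png

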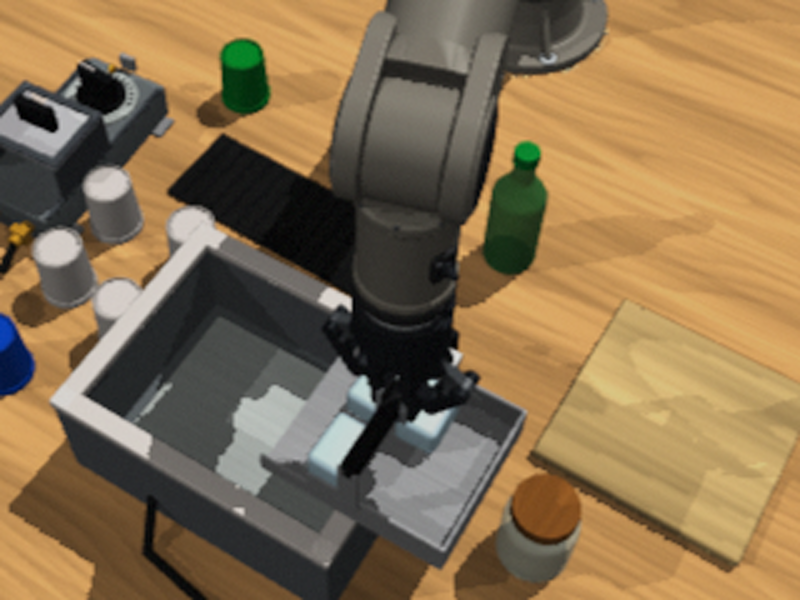

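View pics/s5b.png

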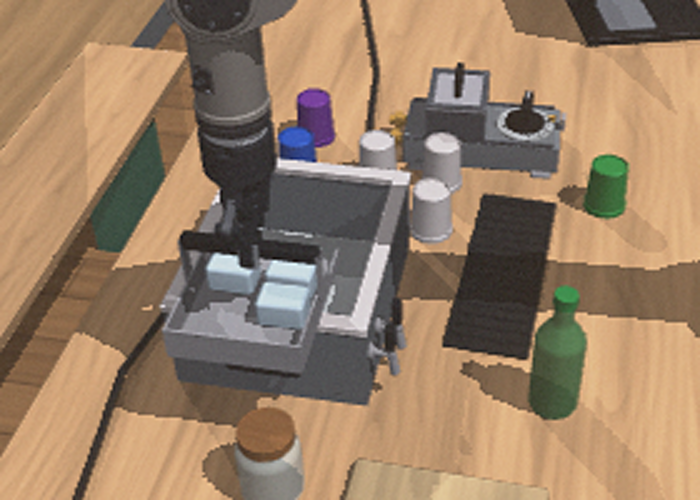

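Request:
arm_command([
  {"claw":0,"x":0,"y":0,"z":0.004,"spin":0},
  {"claw":0,"x":0,"y":0,"z":0.004,"spin":0},
  {"claw":0,"x":0,"y":0,"z":0.003,"spin":0},
  {"claw":0,"x":0,"y":0,"z":0.0015,"spin":0},
  {"claw":0,"x":0,"y":0,"z":0,"spin":0},
  {"claw":0,"x":0,"y":0,"z":0,"spin":0},
])

```text
clock: 10.55
tool_pos: [0.7054, 0.211, 0.2018]
ee_rot: [3.141, 0.0, -3.128]
wrist_force: [0.3, -0.4, -6.5]
opening: 0.172
```

Request:
arm_command([
  {"claw":0,"x":0,"y":0,"z":0.001,"spin":0},
  {"claw":0,"x":0,"y":0,"z":0.001,"spin":0},
  {"claw":0,"x":0,"y":0,"z":0,"spin":0},
])

```text
clock: 10.85
tool_pos: [0.7055, 0.2111, 0.2016]
ee_rot: [3.141, 0.001, -3.128]
wrist_force: [-4.6, -1.0, 4.5]
opening: 0.176
```

Rim contact felt. The moves allow only spin, so I'll let the tray pivot on the rim while the loosened jaws cage the bar. Loosen.

Request:
arm_command([
  {"claw":0.22,"x":0,"y":0,"z":0,"spin":0},
  {"claw":0.28,"x":0,"y":0,"z":0,"spin":0},
  {"claw":0.34,"x":0,"y":0,"z":0.002,"spin":0},
  {"claw":0.34,"x":0,"y":0,"z":0.003,"spin":0},
  {"claw":0.34,"x":0,"y":0,"z":0,"spin":0},
], grip_force=20)

```text
clock: 11.35
tool_pos: [0.705, 0.2109, 0.194]
ee_rot: [-3.141, -0.001, -3.128]
wrist_force: [-0.1, -0.2, 0.3]
opening: 0.344
```

```bash
python3 - <<'E'
from h import *
im=robot.snapshot('side'); crop(im[:,:,::-1].copy(),200,160,360,280,4,'s6b.png')
im=robot.snapshot('wrist'); cv2.imwrite('pics/w6.png',im[:,:,::-1])
E
python3 go.py .703 .212 .2015 3.155
```

```text
clock 11.45 pos [0.7052 0.211  0.1945] rot [-3.1416e+00 -3.0000e-04 -3.1283e+00] open 0.339 j7 1.31
tool shift [ 0.0022  0.001  -0.007 ] spin -0.0001 F [-0.1  0.  -0.1]
```

View pics/s6b.png

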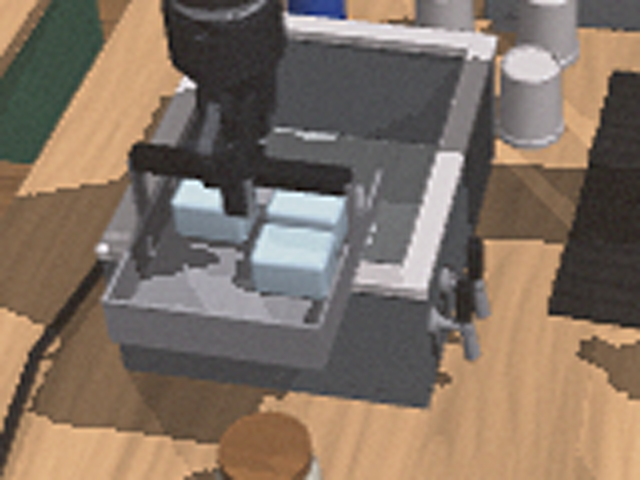

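View pics/w6.png

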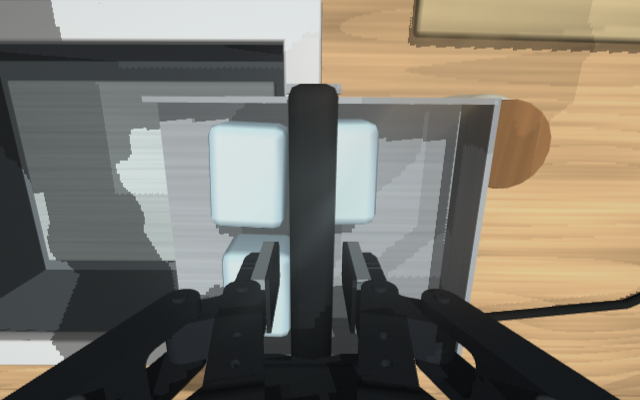

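Scuttle sits level on the rim with bar loose between the pads (w6: bar 290–335, pads at 268 and 350). Push forward gradually.

Request:
arm_command([
  {"claw":0.34,"x":0,"y":-0.006,"z":0,"spin":0},
  {"claw":0.34,"x":0,"y":-0.006,"z":0,"spin":0},
  {"claw":0.34,"x":0,"y":-0.006,"z":0.001,"spin":0},
  {"claw":0.34,"x":0,"y":-0.006,"z":0.002,"spin":0},
  {"claw":0.34,"x":0,"y":-0.006,"z":0.002,"spin":0},
  {"claw":0.34,"x":0,"y":0,"z":0,"spin":0},
])

```text
clock: 12.05
tool_pos: [0.7056, 0.1787, 0.1893]
ee_rot: [-3.14, -0.001, -3.131]
wrist_force: [0.3, -0.6, -0.6]
opening: 0.339
```

```bash
python3 - <<'E'
from h import *
im=robot.snapshot('side'); crop(im[:,:,::-1].copy(),200,160,360,280,4,'s7b.png')
im=robot.snapshot('wrist'); cv2.imwrite('pics/w7.png',im[:,:,::-1])
E
python3 go.py .703 .135 .16 3.155
```

```text
clock 12.15 pos [0.7056 0.1805 0.1896] rot [-3.1415e+00 -4.0000e-04 -3.1289e+00] open 0.342 j7 1.35
tool shift [ 0.0032 -0.0455  0.0296] spin -0.0007 F [-0.6  0.4  0. ]
```

View pics/s7b.png

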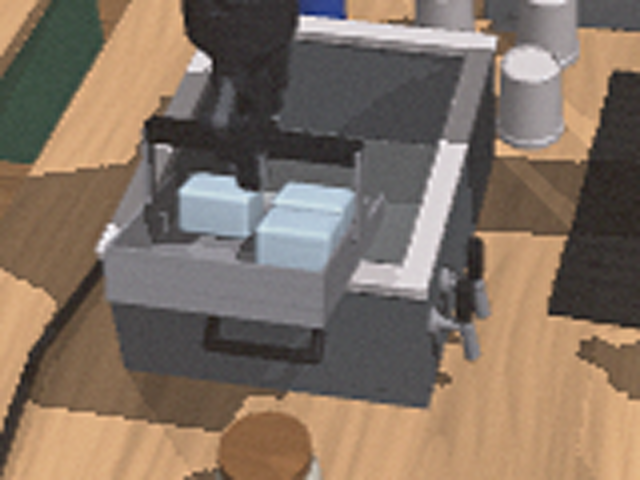

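View pics/w7.png

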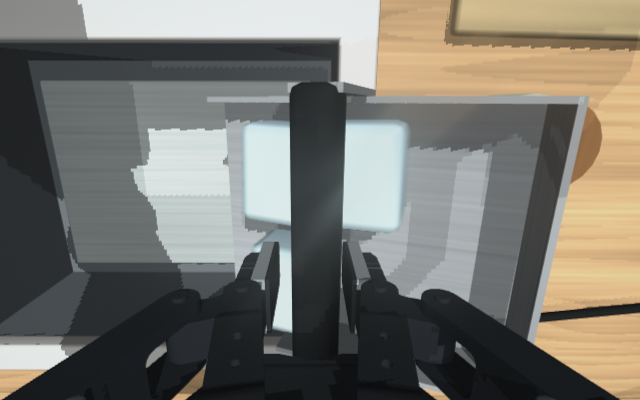

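Tilting as planned (~12°). Continue.

Request:
arm_command([
  {"claw":0.34,"x":0,"y":-0.006,"z":0.003,"spin":0},
  {"claw":0.34,"x":0,"y":-0.006,"z":0.003,"spin":0},
  {"claw":0.34,"x":0,"y":-0.006,"z":0.003,"spin":0},
  {"claw":0.34,"x":0,"y":-0.006,"z":0.004,"spin":0},
  {"claw":0.34,"x":0,"y":0,"z":0,"spin":0},
])

```text
clock: 12.65
tool_pos: [0.7059, 0.1546, 0.1761]
ee_rot: [-3.14, -0.001, -3.131]
wrist_force: [-0.0, -0.6, 1.7]
opening: 0.345
```

```bash
python3 - <<'E'
from h import *
im=robot.snapshot('side'); crop(im[:,:,::-1].copy(),200,160,360,280,4,'s8b.png')
im=robot.snapshot('wrist'); cv2.imwrite('pics/w8.png',im[:,:,::-1])
E
python3 go.py .703 .135 .16 3.155
```

```text
clock 12.75 pos [0.706  0.1564 0.1768] rot [-3.1415e+00 -1.0000e-04 -3.1291e+00] open 0.339 j7 1.38
tool shift [ 0.0033 -0.0214  0.0168] spin -0.0009 F [-0.3 -1.1  0.8]
```

View pics/s8b.png

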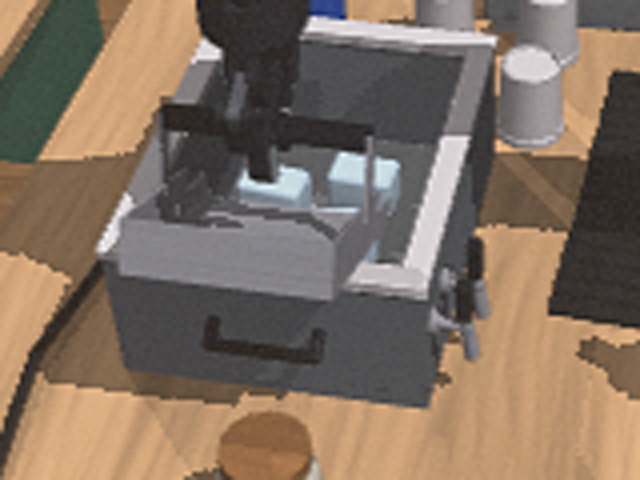

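View pics/w8.png

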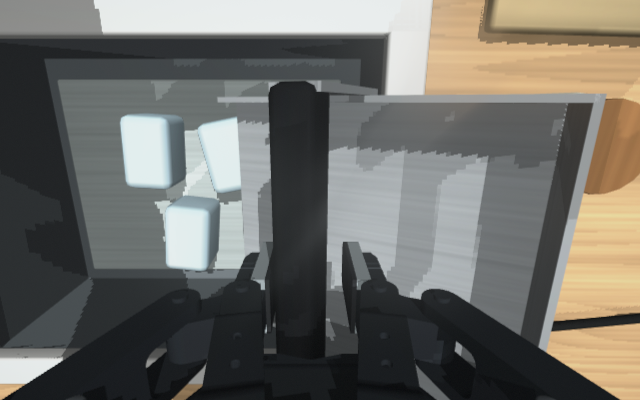

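All three chunks are out in the chest (w8: (152,150), (192,232), (222,155)). Tilt further past 30°.

Request:
arm_command([
  {"claw":0.34,"x":0,"y":-0.005,"z":0.003,"spin":0},
  {"claw":0.34,"x":0,"y":-0.005,"z":0.003,"spin":0},
  {"claw":0.34,"x":0,"y":-0.005,"z":0.003,"spin":0},
  {"claw":0.34,"x":0,"y":0,"z":0,"spin":0},
])

```text
clock: 13.15
tool_pos: [0.7059, 0.14, 0.1671]
ee_rot: [-3.14, -0.001, -3.13]
wrist_force: [-0.4, -0.8, 0.1]
opening: 0.338
```

```bash
python3 - <<'E'
from h import *
im=robot.snapshot('side'); crop(im[:,:,::-1].copy(),200,160,360,280,4,'s9b.png')
im=robot.snapshot('wrist'); cv2.imwrite('pics/w9.png',im[:,:,::-1])
im=robot.snapshot('scene'); crop(im[:,:,::-1].copy(),200,170,400,320,4,'s9.png')
E
python3 go.py .703 .135 .16 3.155
```

```text
clock 13.3 pos [0.7061 0.1412 0.168 ] rot [-3.1408e+00 -5.0000e-04 -3.1290e+00] open 0.344 j7 1.41
tool shift [ 0.0032 -0.0061  0.008 ] spin -0.0008 F [-0.6 -2.5  1.7]
```

View pics/s9b.png

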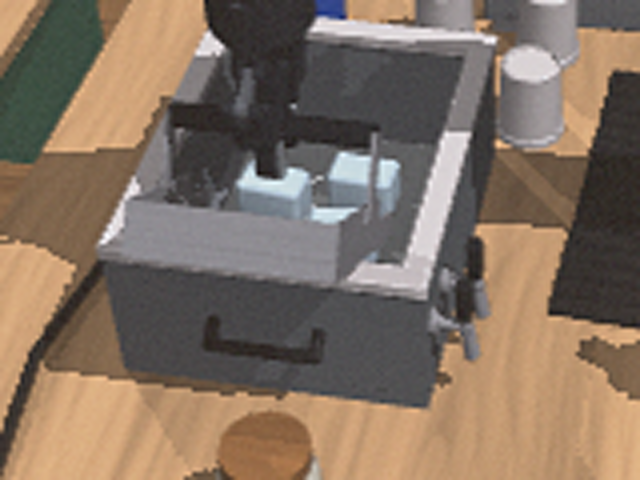

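View pics/w9.png

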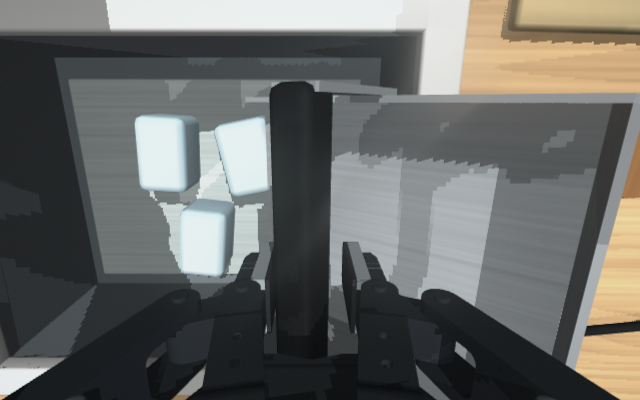

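View pics/s9.png

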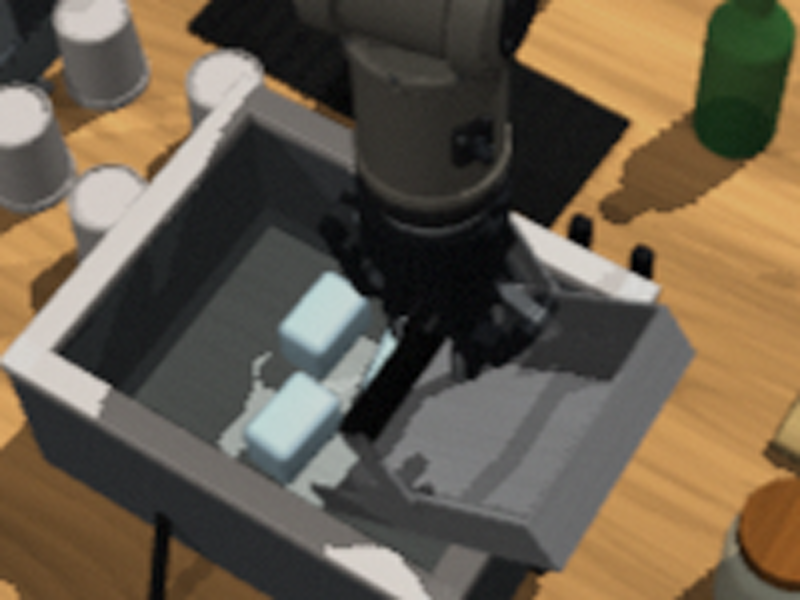

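```bash
cat > tilt.py <<'E'
from h import *
from scipy.optimize import least_squares
S=campose('scene'); D=campose('side')
def run(obs,x0=[.703,.15,.17,1.57,.5]):
    def f(x):
        R=Rot.from_euler('ZY',[x[3],x[4]]).as_matrix() # positive Y rot: x axis goes down -> back down; so tilt negative
        return np.concatenate([proj(P,(R@np.array(m))+x[:3])[0]-uv for P,uv,m in obs])
    r=least_squares(f,x0,loss='soft_l1'); print('pose',r.x.round(3),'tilt deg',np.degrees(r.x[4]).round(1),r.fun.round(1))
E
python3 - <<'E'
from tilt import *
s=lambda u,v:(200+u/4,170+v/4); d=lambda u,v:(200+u/4,160+v/4)
run([(S,s(663,305),(.09,.075,.04)),(S,s(528,516),(.09,-.075,.04)),(S,s(693,350),(.09,.075,0)),(S,s(558,570),(.09,-.075,0)),
 (D,d(127,198),(.09,-.075,.04)),(D,d(341,222),(.09,.075,.04)),(D,d(337,282),(.09,.075,0)),(S,s(350,432),(0,-.078,.09))],[.703,.15,.17,1.57,-.5])
E
```

```text
pose [ 0.704  0.186  0.125  1.585 -0.557] tilt deg -31.9 [ 0.2 -1.8 -0.9  0.7 -0.1 -0.9  0.1 -0.9 -0.7  0.5 -0.4  0.8 -0.5  0.4
  0.   0. ]
```

Request:
arm_command([
  {"claw":0.34,"x":0,"y":-0.004,"z":0.003,"spin":0},
  {"claw":0.34,"x":0,"y":-0.003,"z":0.003,"spin":0},
  {"claw":0.34,"x":0,"y":0,"z":0,"spin":0},
  {"claw":0.34,"x":0,"y":0,"z":0,"spin":0},
  {"claw":0.34,"x":0,"y":0,"z":0,"spin":0},
  {"claw":0.34,"x":0,"y":0,"z":0,"spin":0},
])

```text
clock: 13.9
tool_pos: [0.7062, 0.135, 0.1619]
ee_rot: [3.142, -0.0, -3.128]
wrist_force: [0.2, -1.5, 0.2]
opening: 0.34
```

```bash
python3 - <<'E'
from h import *
im=robot.snapshot('side'); crop(im[:,:,::-1].copy(),200,160,360,280,4,'s10b.png')
im=robot.snapshot('scene'); crop(im[:,:,::-1].copy(),200,170,400,320,4,'s10.png')
E
python3 go.py .703 .135 .16 3.155
```

```text
clock 14.0 pos [0.7062 0.1351 0.1619] rot [ 3.1415e+00 -1.0000e-04 -3.1282e+00] open 0.344 j7 1.42
tool shift [ 0.0032 -0.      0.0019] spin -0.0 F [-0.6 -1.7  0.9]
```

View pics/s10b.png

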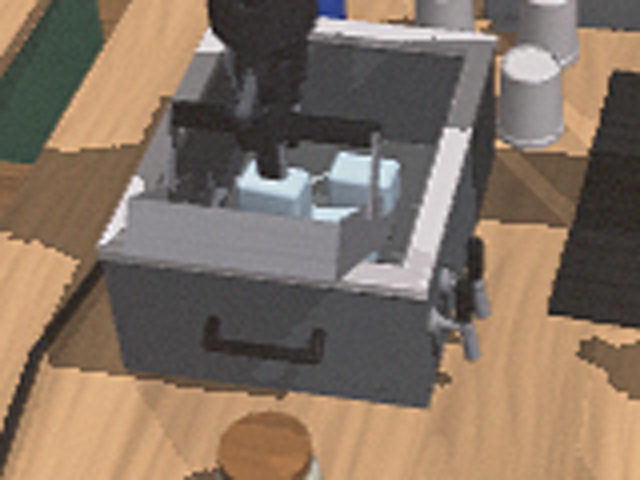

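View pics/s10.png

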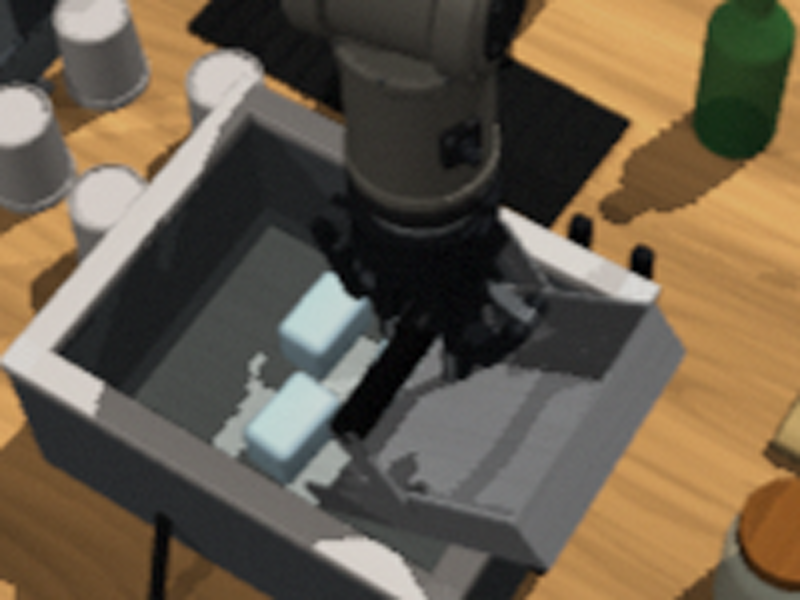

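Run:
```python
from tilt import *
s=lambda u,v:(200+u/4,170+v/4); d=lambda u,v:(200+u/4,160+v/4)
run([(S,s(653,302),(.09,.075,.04)),(S,s(515,515),(.09,-.075,.04)),(S,s(685,350),(.09,.075,0)),(S,s(545,572),(.09,-.075,0)),
 (D,d(132,198),(.09,-.075,.04)),(D,d(344,220),(.09,.075,.04)),(D,d(337,280),(.09,.075,0)),(S,s(340,436),(0,-.078,.09))],[.703,.15,.17,1.57,-.5])
```

```text
pose [ 0.704  0.183  0.117  1.578 -0.611] tilt deg -35.0 [-0.2 -0.9 -1.   0.6 -0.2 -0.6  0.8 -1.6 -1.1  0.2 -0.7  1.2 -0.3  0.8
  0.1 -0.2]
```

Request:
arm_command([
  {"claw":0.34,"x":0,"y":0.006,"z":-0.004,"spin":0},
  {"claw":0.34,"x":0,"y":0.006,"z":-0.004,"spin":0},
  {"claw":0.34,"x":0,"y":0.006,"z":-0.004,"spin":0},
  {"claw":0.34,"x":0,"y":0.006,"z":-0.004,"spin":0},
  {"claw":0.34,"x":0,"y":0.006,"z":-0.004,"spin":0},
  {"claw":0.34,"x":0,"y":0.006,"z":-0.003,"spin":0},
  {"claw":0.34,"x":0,"y":0.006,"z":-0.003,"spin":0},
  {"claw":0.34,"x":0,"y":0.006,"z":-0.002,"spin":0},
  {"claw":0.34,"x":0,"y":0.006,"z":-0.002,"spin":0},
  {"claw":0.34,"x":0,"y":0.006,"z":-0.002,"spin":0},
  {"claw":0.34,"x":0,"y":0.006,"z":-0.001,"spin":0},
  {"claw":0.34,"x":0,"y":0.006,"z":-0.001,"spin":0},
  {"claw":0.34,"x":0,"y":0.004,"z":0,"spin":0},
  {"claw":0.34,"x":0,"y":0,"z":0,"spin":0},
])

```text
clock: 15.4
tool_pos: [0.7049, 0.2126, 0.1955]
ee_rot: [3.141, -0.0, -3.127]
wrist_force: [-0.8, -0.2, -1.2]
opening: 0.343
```

```bash
python3 - <<'E'
from h import *
im=robot.snapshot('side'); crop(im[:,:,::-1].copy(),200,160,360,280,4,'s11b.png')
im=robot.snapshot('wrist'); cv2.imwrite('pics/w11.png',im[:,:,::-1])
E
python3 go.py .703 .212 .2015 3.155
```

```text
clock 15.5 pos [0.7051 0.2111 0.1955] rot [-3.1414e+00 -6.0000e-04 -3.1281e+00] open 0.342 j7 1.31
tool shift [ 0.002  0.001 -0.006] spin 0.0001 F [-0.5 -0.4 -0.4]
```

View pics/s11b.png

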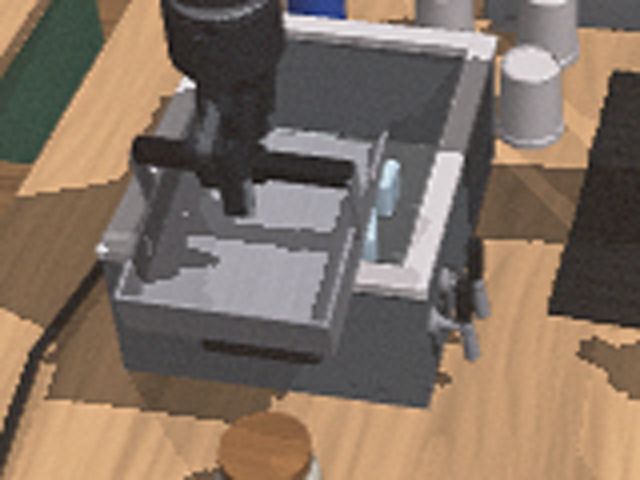

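View pics/w11.png

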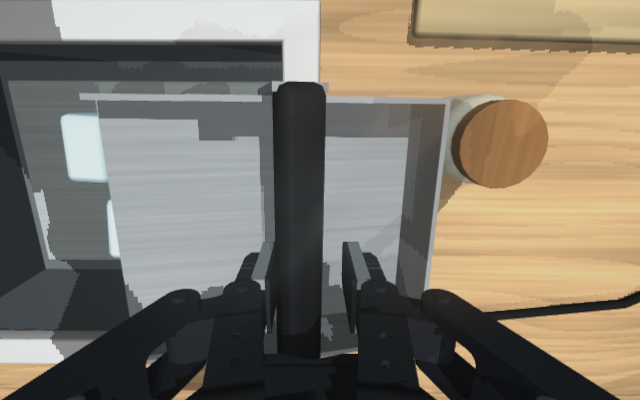

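Empty and nearly level. Pull back a little more, then clamp so the pads square the bar.

Request:
arm_command([
  {"claw":0.34,"x":0,"y":0.004,"z":0,"spin":0},
  {"claw":0.34,"x":0,"y":0.003,"z":0,"spin":0},
  {"claw":0.28,"x":0,"y":0,"z":-0.003,"spin":0},
  {"claw":0.22,"x":0,"y":0,"z":-0.002,"spin":0},
  {"claw":0.1,"x":0,"y":0,"z":0,"spin":0},
  {"claw":0,"x":0,"y":0,"z":0,"spin":0},
  {"claw":0,"x":0,"y":0,"z":0,"spin":0},
  {"claw":0,"x":0,"y":0,"z":0,"spin":0},
], grip_force=60)

```text
clock: 16.3
tool_pos: [0.705, 0.2179, 0.2004]
ee_rot: [-3.141, -0.001, -3.128]
wrist_force: [-0.4, 0.2, -3.7]
opening: 0.178
```

```bash
python3 - <<'E'
from h import *
im=robot.snapshot('side'); crop(im[:,:,::-1].copy(),200,160,360,280,4,'s12b.png')
E
python3 go.py .703 .212 .2015 3.155
```

```text
clock 16.35 pos [0.7051 0.2179 0.2005] rot [-3.1415e+00 -5.0000e-04 -3.1284e+00] open 0.175 j7 1.3
tool shift [ 0.0021 -0.0059 -0.001 ] spin -0.0002 F [ 0.4  0.  -2.7]
```

View pics/s12b.png

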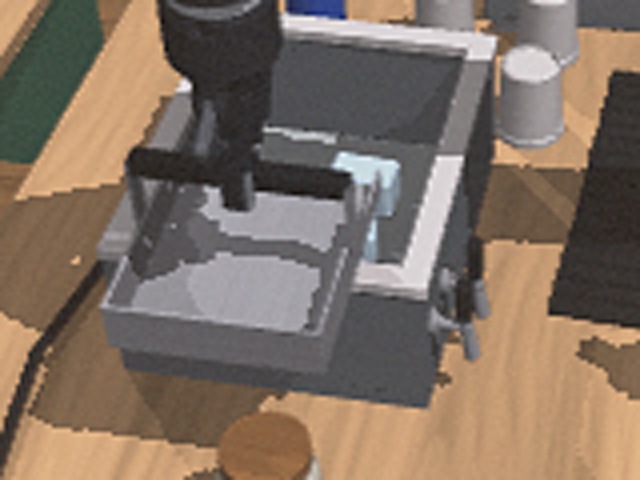

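Scuttle clamped level, ice visible in the chest. Carry it back to the board.

Request:
arm_command([
  {"claw":0,"x":0,"y":0,"z":-0.01,"spin":0},
  {"claw":0,"x":0,"y":0,"z":-0.02,"spin":0},
  {"claw":0,"x":0,"y":0,"z":-0.025,"spin":0},
  {"claw":0,"x":0.01,"y":0.01,"z":-0.02,"spin":0},
  {"claw":0,"x":0.02,"y":0.015,"z":-0.005,"spin":0},
  {"claw":0,"x":0.024,"y":0.02,"z":0,"spin":0},
  {"claw":0,"x":0.024,"y":0.02,"z":0,"spin":0},
  {"claw":0,"x":0.024,"y":0.02,"z":0,"spin":0},
  {"claw":0,"x":0.024,"y":0.02,"z":0,"spin":0},
  {"claw":0,"x":0.024,"y":0.02,"z":0,"spin":0},
  {"claw":0,"x":0.024,"y":0.02,"z":0,"spin":0},
  {"claw":0,"x":0.024,"y":0.02,"z":0,"spin":0},
  {"claw":0,"x":0.02,"y":0.016,"z":0,"spin":0},
  {"claw":0,"x":0.014,"y":0.012,"z":0,"spin":0},
  {"claw":0,"x":0.006,"y":0.004,"z":0,"spin":0},
  {"claw":0,"x":0,"y":0,"z":0,"spin":0},
])

```text
clock: 17.95
tool_pos: [0.464, 0.4126, 0.2816]
ee_rot: [3.141, 0.001, -3.126]
wrist_force: [0.5, -0.7, -3.3]
opening: 0.178
```

```bash
python3 go.py .467 .415 .0855 3.155
```

```text
clock 17.95 pos [0.464  0.4126 0.2816] rot [ 3.1407e+00  5.0000e-04 -3.1264e+00] open 0.178 j7 0.82
tool shift [-0.003   0.0022  0.1961] spin 0.0018 F [ 0.5 -0.7 -3.3]
```

Request:
arm_command([
  {"claw":0,"x":-0.003,"y":0.002,"z":0.02,"spin":0},
  {"claw":0,"x":0,"y":0,"z":0.03,"spin":0},
  {"claw":0,"x":0,"y":0,"z":0.03,"spin":0},
  {"claw":0,"x":0,"y":0,"z":0.03,"spin":0},
  {"claw":0,"x":0,"y":0,"z":0.03,"spin":0},
  {"claw":0,"x":0,"y":0,"z":0.025,"spin":0},
  {"claw":0,"x":0,"y":0,"z":0.015,"spin":0},
  {"claw":0,"x":0,"y":0,"z":0.008,"spin":0},
  {"claw":0,"x":0,"y":0,"z":0.004,"spin":0},
  {"claw":0,"x":0,"y":0,"z":0.003,"spin":0},
  {"claw":0,"x":0,"y":0,"z":0,"spin":0},
  {"claw":0,"x":0,"y":0,"z":0,"spin":0},
])

```text
clock: 19.15
tool_pos: [0.4681, 0.4144, 0.0868]
ee_rot: [3.14, 0.001, -3.128]
wrist_force: [-0.5, 0.5, -3.3]
opening: 0.177
```

Request:
arm_command([
  {"claw":0,"x":0,"y":0,"z":0.001,"spin":0},
  {"claw":0,"x":0,"y":0,"z":0.001,"spin":0},
  {"claw":0,"x":0,"y":0,"z":0,"spin":0},
  {"claw":0.25,"x":0,"y":0,"z":0,"spin":0},
  {"claw":0.5,"x":0,"y":0,"z":0,"spin":0},
  {"claw":0.8,"x":0,"y":0,"z":0,"spin":0},
  {"claw":0.8,"x":0,"y":0,"z":-0.01,"spin":0},
  {"claw":0.8,"x":0,"y":0,"z":-0.03,"spin":0},
  {"claw":0.8,"x":0,"y":0,"z":-0.04,"spin":0},
  {"claw":0.8,"x":0,"y":0,"z":-0.05,"spin":0},
  {"claw":1,"x":0,"y":0,"z":-0.05,"spin":0},
  {"claw":1,"x":0,"y":0,"z":-0.04,"spin":0},
  {"claw":1,"x":0,"y":0,"z":0,"spin":0},
])

```text
clock: 20.45
tool_pos: [0.4703, 0.4162, 0.3123]
ee_rot: [3.131, 0.01, -3.129]
wrist_force: [0.8, -0.5, 0.4]
opening: 1.003
```

```bash
python3 - <<'E'
from h import *
im=robot.snapshot('side'); cv2.imwrite('pics/s13b.png',im[:,:,::-1])
im=robot.snapshot('scene'); cv2.imwrite('pics/s13.png',im[:,:,::-1])
E
python3 go.py .5 -0.2 .3
```

```text
clock 20.55 pos [0.4679 0.4142 0.3056] rot [ 3.1392e+00  2.2000e-03 -3.1282e+00] open 1.002 j7 0.82
tool shift [-0.0239 -0.6146  0.0042] spin 0 F [-0.1  0.  -0.9]
```

View pics/s13b.png

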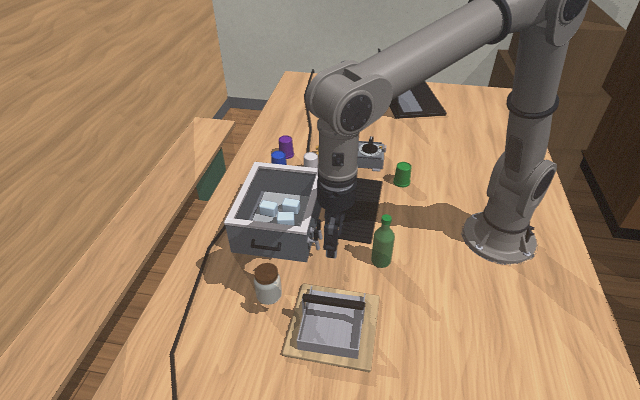

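View pics/s13.png

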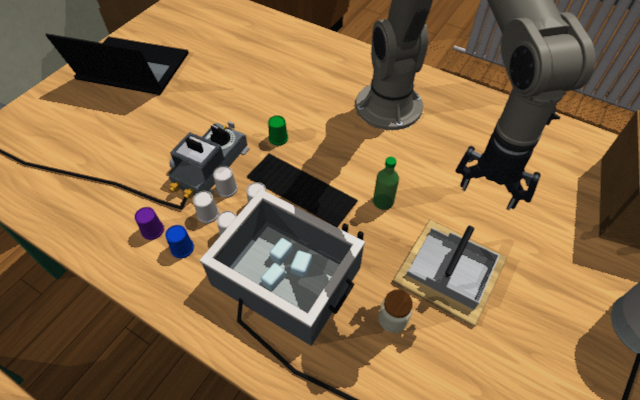

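Scuttle back on the board (side (330,330)); 3 chunks in the chest. Next: locate the regulator.

```bash
python3 - <<'E'
from h import *
S=campose('scene');D=campose('side')
im=robot.snapshot('scene'); crop(im[:,:,::-1].copy(),155,105,265,205,7,'r1.png')
im=robot.snapshot('side'); crop(im[:,:,::-1].copy(),315,115,395,175,8,'r1b.png')
print(onz(S,221.7,133,.09), onz(D,370,149,.06))
E
python3 go.py .45 -0.3 .3
```

```text
[ 0.45293738 -0.32432531  0.09      ] [ 0.4451482 -0.3354137  0.06     ]
clock 20.65 pos [0.4669 0.4134 0.3026] rot [-3.1401e+00 -1.7000e-03 -3.1282e+00] open 0.996 j7 0.82
tool shift [ 0.0264 -0.7131  0.0037] spin 0 F [-1.1 -0.  -0.2]
```

View pics/r1.png

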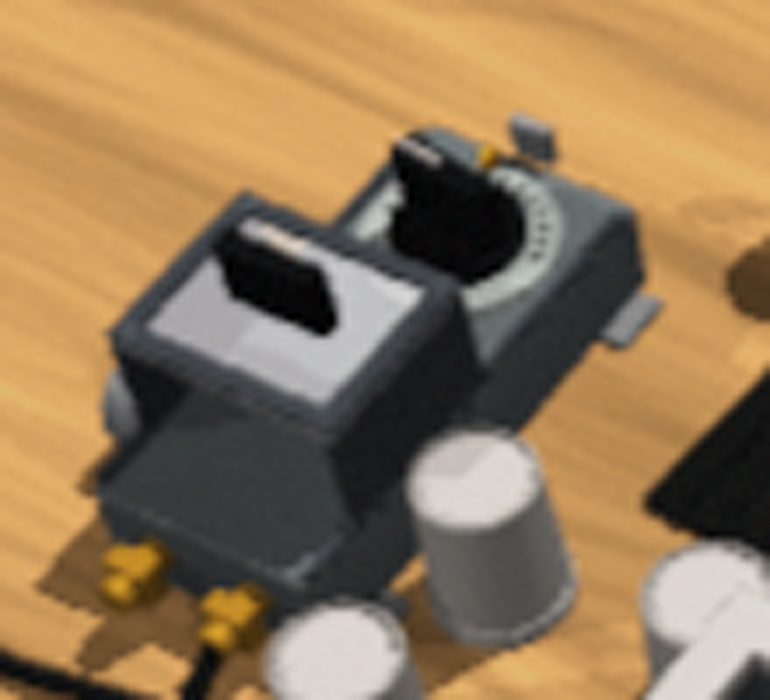

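Request:
arm_command([
  {"claw":1,"x":0.001,"y":-0.02,"z":0,"spin":0},
  {"claw":1,"x":0.001,"y":-0.04,"z":0,"spin":0},
  {"claw":1,"x":0.002,"y":-0.04,"z":0,"spin":0},
  {"claw":1,"x":0.002,"y":-0.04,"z":0,"spin":0},
  {"claw":1,"x":0.002,"y":-0.04,"z":0,"spin":0},
  {"claw":1,"x":0.002,"y":-0.04,"z":0,"spin":0},
  {"claw":1,"x":0.002,"y":-0.04,"z":0,"spin":0},
  {"claw":1,"x":0.002,"y":-0.04,"z":0,"spin":0},
  {"claw":1,"x":0.002,"y":-0.04,"z":0,"spin":0},
  {"claw":1,"x":0.002,"y":-0.04,"z":0,"spin":0},
  {"claw":1,"x":0.002,"y":-0.04,"z":0,"spin":0},
  {"claw":1,"x":0.001,"y":-0.04,"z":0,"spin":0},
  {"claw":1,"x":0.001,"y":-0.04,"z":0,"spin":0},
  {"claw":1,"x":0,"y":-0.04,"z":0,"spin":0},
  {"claw":1,"x":0,"y":-0.04,"z":0,"spin":0},
  {"claw":1,"x":0,"y":-0.04,"z":0,"spin":0},
  {"claw":1,"x":0,"y":-0.04,"z":0,"spin":0},
  {"claw":1,"x":0,"y":-0.04,"z":0,"spin":0},
  {"claw":1,"x":0,"y":-0.02,"z":0,"spin":0},
  {"claw":1,"x":0,"y":0,"z":0,"spin":0},
])

```text
clock: 22.65
tool_pos: [0.453, -0.3093, 0.3021]
ee_rot: [-3.14, -0.004, -3.135]
wrist_force: [0.6, -0.3, -0.9]
opening: 0.999
```

Run:
```python
from h import *
s=robot.sense(); im=robot.snapshot('wrist'); cv2.imwrite('pics/w14.png',im[:,:,::-1])
np.save('p14.npy',np.r_[s['tool_pos'],s['ee_rot']]); print(s['tool_pos'],s['ee_rot'],s['joints'])
```

```text
[ 0.45304989 -0.3093439   0.30209013] [-3.14047635 -0.00405921 -3.13459239] [-0.07523728  0.20984117  0.7051046   1.69313116 -0.13744207  1.29283976
  2.23502764]
```

View pics/w14.png

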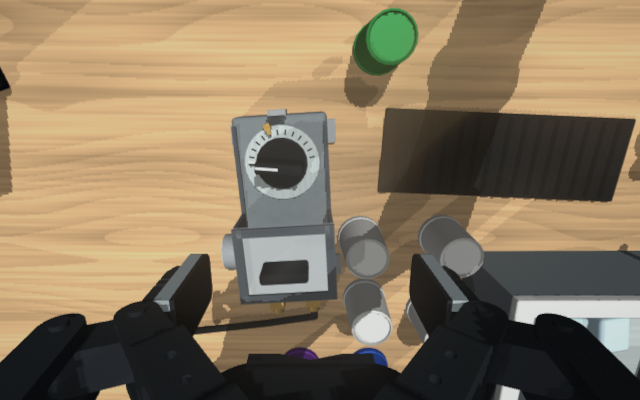

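Run:
```python
from h import *
im=cv2.imread('pics/w14.png'); crop(im,220,90,350,310,3,'w14c.png'); crop(im,225,100,345,210,6,'w14d.png')
p=np.load('p14.npy'); s=dict(tool_pos=p[:3],ee_rot=p[3:]); P=campose('wrist',s)
for z in (.055,.061): print(onz(P,282,162,z))
```

```text
[ 0.4501166  -0.34203933  0.055     ]
[ 0.449107   -0.34152976  0.061     ]
```

View pics/w14c.png

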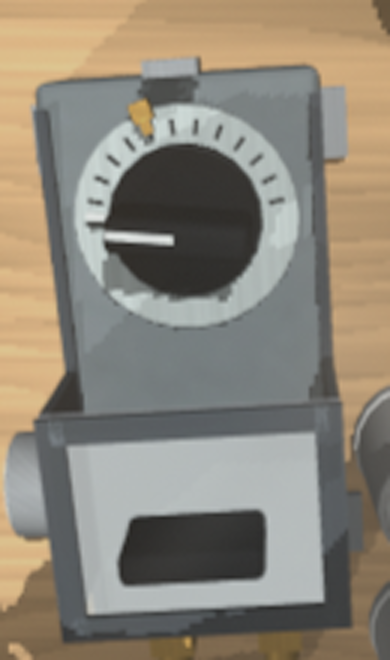

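View pics/w14d.png

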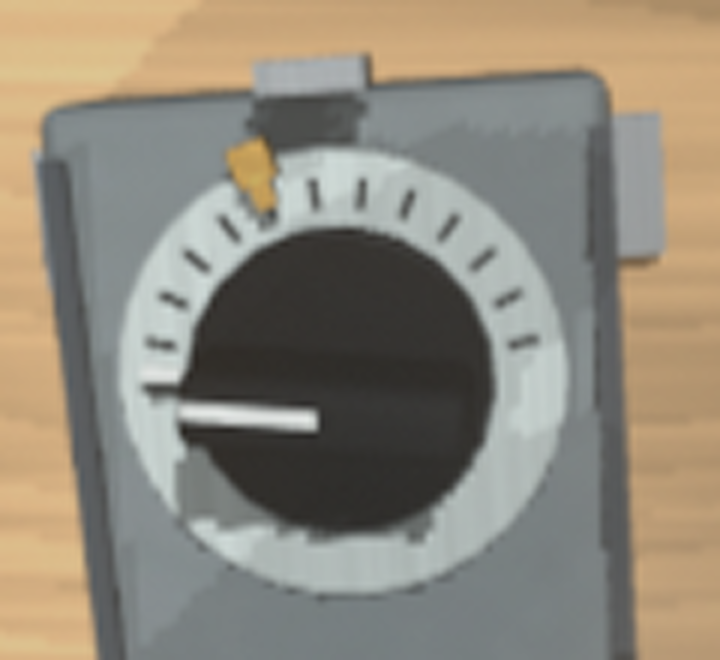

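Run:
```python
from h import *
p=np.load('p14.npy'); s=dict(tool_pos=p[:3],ee_rot=p[3:]); P=campose('wrist',s)
q=lambda u,v,z: onz(P,225+u/6,100+v/6,z)
c1=q(343.5,372,.052); c2=q(339,379,.061)
print('dialc',c1,'skirtc',c2)
for nm,(u,v,z) in dict(ptip=(142,380,.061),clip_in=(266,212,.058),clip_out=(248,145,.058),bar_end=(180,412,.097),bar_in=(318,420,.097),lefttick=(160,343,.052),righttick=(524,342,.052)).items():
    w=q(u,v,z); d=w-c2; print(nm,w.round(4),'r',np.hypot(d[0],d[1]).round(4),'angle from -y cw', np.degrees(np.arctan2(-d[0],-d[1])).round(1))
print((q(180,412,.097)-q(318,420,.097)))
# box edges -> regulator yaw: top z=.05
qq=lambda u,v,z: onz(P,220+u/3,90+v/3,z)
for u,v in [(40,80),(320,68)]: print(qq(u,v,.05))
for u,v in [(68,445),(312,432),(325,598),(88,615)]: print('roof',qq(u,v,.107))
for u,v in [(130,515),(265,512),(265,575),(122,585)]: print('fin top',qq(u,v,.141))
```

```text
dialc [ 0.45061959 -0.34199912  0.052     ] skirtc [ 0.45046759 -0.34212995  0.061     ]
ptip [ 0.4509 -0.38    0.061 ] r 0.0379 angle from -y cw -0.6
clip_in [ 0.4191 -0.3557  0.058 ] r 0.0341 angle from -y cw 66.6
clip_out [ 0.4067 -0.3587  0.058 ] r 0.0468 angle from -y cw 69.2
bar_end [ 0.4503 -0.367   0.097 ] r 0.0248 angle from -y cw 0.4
bar_in [ 0.4516 -0.3428  0.097 ] r 0.0013 angle from -y cw -57.5
lefttick [ 0.4451 -0.3779  0.052 ] r 0.0361 angle from -y cw 8.5
righttick [ 0.4445 -0.3065  0.052 ] r 0.0361 angle from -y cw 170.5
[-0.00127327 -0.02413719  0.        ]
[ 0.39904137 -0.39723106  0.05      ]
[ 0.39397132 -0.29058478  0.05      ]
roof [ 0.52492198 -0.38162849  0.107     ]
roof [ 0.5193438  -0.29366851  0.107     ]
roof [ 0.58643857 -0.28761454  0.107     ]
roof [ 0.59428087 -0.37743655  0.107     ]
fin top [ 0.53560567 -0.35499305  0.141     ]
fin top [ 0.5342309  -0.31027304  0.141     ]
fin top [ 0.55752793 -0.31017211  0.141     ]
fin top [ 0.56161971 -0.35853798  0.141     ]
```

Dial centre ≈ (0.4505,−0.342), pointer about along −y, clip ≈ 68° clockwise from it. Rotate tool so the jaws straddle the knob bar, then re-look.

```bash
python3 go.py .4505 -0.342 .24 -1.571
```

```text
clock 22.7 pos [ 0.4539 -0.3069  0.3021] rot [ 3.1406 -0.0035 -3.1315] open 0.998 j7 2.23
tool shift [ 0.0035 -0.0351  0.0621] spin -1.5605 F [-0.2  0.6 -0.5]
```

Request:
arm_command([
  {"claw":1,"x":0.0035,"y":-0.017,"z":0.03,"spin":0},
  {"claw":1,"x":0,"y":-0.018,"z":0.032,"spin":0},
  {"claw":1,"x":0,"y":0,"z":0,"spin":-0.142},
  {"claw":1,"x":0,"y":0,"z":0,"spin":-0.142},
  {"claw":1,"x":0,"y":0,"z":0,"spin":-0.142},
  {"claw":1,"x":0,"y":0,"z":0,"spin":-0.142},
  {"claw":1,"x":0,"y":0,"z":0,"spin":-0.142},
  {"claw":1,"x":0,"y":0,"z":0,"spin":-0.142},
  {"claw":1,"x":0,"y":0,"z":0,"spin":-0.142},
  {"claw":1,"x":0,"y":0,"z":0,"spin":-0.142},
  {"claw":1,"x":0,"y":0,"z":0,"spin":-0.142},
  {"claw":1,"x":0,"y":0,"z":0,"spin":-0.142},
  {"claw":0.55,"x":0,"y":0,"z":0,"spin":-0.14},
  {"claw":0.55,"x":0,"y":0,"z":0,"spin":0},
  {"claw":0.55,"x":0,"y":0,"z":0,"spin":0},
  {"claw":0.55,"x":0,"y":0,"z":0,"spin":0},
])

```text
clock: 24.3
tool_pos: [0.4467, -0.336, 0.2135]
ee_rot: [3.073, -0.006, -2.048]
wrist_force: [-0.1, -0.1, -0.2]
opening: 0.548
```

```bash
python3 - <<'E'
from h import *
s=robot.sense(); im=robot.snapshot('wrist'); cv2.imwrite('pics/w15.png',im[:,:,::-1])
np.save('p15.npy',np.r_[s['tool_pos'],s['ee_rot']])
P=campose('wrist',s); print(proj(P,[[.4505,-.342,.097],[.4505,-.342,.061]]))
E
python3 go.py .4505 -0.342 .067 -1.571
```

```text
[[293.31582271 189.03821956]
 [292.49673174 179.34891047]]
clock 24.35 pos [ 0.4469 -0.3359  0.2137] rot [ 3.073  -0.0067 -2.048 ] open 0.549 j7 2.92
tool shift [ 0.0027 -0.016   0.1459] spin -0.477 F [ 0.1  0.2 -0.4]
```

View pics/w15.png

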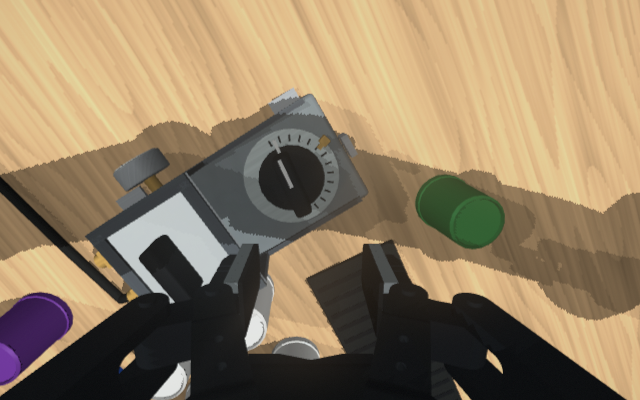

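j7 hit its limit (2.92) on that side; I'll take the half-turned grasp instead (yaw +π/2), turning the other way.

Request:
arm_command([
  {"claw":0.55,"x":0,"y":0,"z":0,"spin":0.145},
  {"claw":0.55,"x":0,"y":0,"z":0,"spin":0.145},
  {"claw":0.55,"x":0,"y":0,"z":0,"spin":0.145},
  {"claw":0.55,"x":0,"y":0,"z":0,"spin":0.145},
  {"claw":0.55,"x":0,"y":0,"z":0,"spin":0.145},
  {"claw":0.55,"x":0,"y":0,"z":0,"spin":0.145},
  {"claw":0.55,"x":0,"y":0,"z":0,"spin":0.145},
  {"claw":0.55,"x":0,"y":0,"z":0,"spin":0.145},
  {"claw":0.55,"x":0,"y":0,"z":0,"spin":0.145},
  {"claw":0.55,"x":0,"y":0,"z":0,"spin":0.145},
  {"claw":0.55,"x":0,"y":0,"z":0,"spin":0.145},
  {"claw":0.55,"x":0,"y":0,"z":0,"spin":0.145},
  {"claw":0.55,"x":0,"y":0,"z":0,"spin":0.145},
  {"claw":0.55,"x":0,"y":0,"z":0,"spin":0.145},
  {"claw":0.55,"x":0,"y":0,"z":0,"spin":0.145},
  {"claw":0.55,"x":0,"y":0,"z":0,"spin":0.145},
  {"claw":0.55,"x":0,"y":0,"z":0,"spin":0.145},
  {"claw":0.55,"x":0,"y":0,"z":0,"spin":0.145},
  {"claw":0.55,"x":0,"y":0,"z":0,"spin":0},
])

```text
clock: 26.25
tool_pos: [0.4476, -0.3356, 0.2148]
ee_rot: [-3.081, -0.028, 1.626]
wrist_force: [-0.5, 0.3, 0.0]
opening: 0.55
```

```bash
python3 go.py .4505 -0.342 .22 1.571; python3 -c "
from cell import robot; print(robot.sense()['joints'].round(2))"
```

```text
clock 26.25 pos [ 0.4476 -0.3356  0.2148] rot [-3.0813 -0.0282  1.6258] open 0.55 j7 0.49
tool shift [-0.0064  0.0022 -0.0055] spin 0.0548 F [-0.5  0.3  0. ]
[ 0.92  0.31 -0.44  1.72  0.15  1.21  0.49]
```

The limit left a ~4° tool tilt that carries over. I'll try to undo it in free air by reaching to the arm's limit outward along azimuth ≈ −27°, watching the tilt.

Request:
arm_command([
  {"claw":0.55,"x":0,"y":0,"z":-0.04,"spin":0},
  {"claw":0.55,"x":0,"y":0,"z":-0.045,"spin":0},
  {"claw":0.55,"x":0,"y":0,"z":-0.045,"spin":0},
  {"claw":0.55,"x":-0.01,"y":0.038,"z":0,"spin":0},
  {"claw":0.55,"x":-0.01,"y":0.038,"z":0,"spin":0},
  {"claw":0.55,"x":-0.01,"y":0.038,"z":0,"spin":0},
  {"claw":0.55,"x":-0.01,"y":0.038,"z":0,"spin":0},
  {"claw":0.55,"x":-0.01,"y":0.038,"z":0,"spin":0},
  {"claw":0.55,"x":-0.01,"y":0.038,"z":0,"spin":0},
  {"claw":0.55,"x":-0.01,"y":0.038,"z":0,"spin":0},
  {"claw":0.55,"x":-0.01,"y":0.038,"z":0,"spin":0},
  {"claw":0.55,"x":-0.01,"y":0.038,"z":0,"spin":0},
  {"claw":0.55,"x":0,"y":0,"z":0,"spin":0},
])

```text
clock: 27.55
tool_pos: [0.7872, -0.4098, 0.3102]
ee_rot: [-3.076, -0.037, 1.619]
wrist_force: [0.1, -0.5, -3.2]
opening: 0.549
```

```bash
cat > st.py <<'E'
from h import *
s=robot.sense(); R=rpy(s['ee_rot']); print('clock',s['clock'],'pos',s['tool_pos'].round(4),'rot',s['ee_rot'].round(3),'toolz',R[:,2].round(4),'j',s['joints'].round(2),'open',round(s['opening'],3))
E
python3 st.py
```

```text
clock 27.55 pos [ 0.7872 -0.4098  0.3102] rot [-3.076 -0.037  1.619] toolz [-0.067   0.034  -0.9972] j [ 0.47  1.05 -0.28  0.25  0.24  1.93  0.45] open 0.549
```

Request:
arm_command([
  {"claw":0.55,"x":-0.0075,"y":0.013,"z":0,"spin":0},
  {"claw":0.55,"x":-0.0075,"y":0.013,"z":0,"spin":0},
  {"claw":0.55,"x":0,"y":0,"z":0,"spin":0},
])

```text
clock: 27.85
tool_pos: [0.7969, -0.4205, 0.3108]
ee_rot: [-3.089, -0.024, 1.613]
wrist_force: [-1.6, -0.2, -0.8]
opening: 0.547
```

```bash
python3 st.py
```

```text
clock 27.85 pos [ 0.7969 -0.4205  0.3108] rot [-3.089 -0.024  1.613] toolz [-0.0538  0.0212 -0.9983] j [ 0.43  1.14  0.08  0.07 -0.08  1.99  0.48] open 0.547
```

Request:
arm_command([
  {"claw":0.55,"x":-0.006,"y":0.014,"z":0,"spin":0},
  {"claw":0.55,"x":-0.006,"y":0.014,"z":0,"spin":0},
  {"claw":0.55,"x":0,"y":0,"z":0,"spin":0},
])

```text
clock: 28.15
tool_pos: [0.8085, -0.4208, 0.3016]
ee_rot: [-3.109, -0.023, 1.615]
wrist_force: [-0.5, 0.1, 0.0]
opening: 0.552
```

```bash
python3 st.py
```

```text
clock 28.15 pos [ 0.8085 -0.4208  0.3016] rot [-3.109 -0.023  1.615] toolz [-0.0332  0.0214 -0.9992] j [ 0.43  1.18  0.15  0.01 -0.16  1.99  0.48] open 0.552
```

Request:
arm_command([
  {"claw":0.55,"x":-0.008,"y":0.013,"z":0,"spin":0},
  {"claw":0.55,"x":-0.008,"y":0.013,"z":0,"spin":0},
  {"claw":0.55,"x":0,"y":0,"z":0,"spin":0},
])

```text
clock: 28.45
tool_pos: [0.8171, -0.4265, 0.2906]
ee_rot: [-3.124, -0.014, 1.615]
wrist_force: [-0.1, -0.1, 0.3]
opening: 0.55
```

```bash
python3 st.py
```

```text
clock 28.45 pos [ 0.8171 -0.4265  0.2906] rot [-3.124 -0.014  1.615] toolz [-0.0177  0.0134 -0.9998] j [ 0.44  1.19  0.14  0.01 -0.15  1.97  0.48] open 0.55
```

One more step brings it to within ~0.5°.

Request:
arm_command([
  {"claw":0.55,"x":-0.009,"y":0.012,"z":0,"spin":0},
  {"claw":0.55,"x":-0.008,"y":0.011,"z":0,"spin":0},
  {"claw":0.55,"x":0,"y":0,"z":0,"spin":0},
])

```text
clock: 28.75
tool_pos: [0.8235, -0.4338, 0.2823]
ee_rot: [-3.139, -0.004, 1.614]
wrist_force: [-0.3, 0.0, -0.3]
opening: 0.549
```

```bash
python3 st.py
```

```text
clock 28.75 pos [ 0.8235 -0.4338  0.2823] rot [-3.139 -0.004  1.614] toolz [-0.0029  0.0042 -1.    ] j [ 0.44  1.2   0.14  0.01 -0.14  1.94  0.48] open 0.549
```

Tilt fixed (0.3°). Back over the knob.

```bash
python3 go.py .4505 -0.342 .2 1.571
```

```text
clock 28.75 pos [ 0.8235 -0.4338  0.2823] rot [-3.1389 -0.0044  1.6142] open 0.549 j7 0.48
tool shift [ 0.1076 -0.3685  0.0838] spin 0.0432 F [-0.3  0.  -0.3]
```

Request:
arm_command([
  {"claw":0.55,"x":0.005,"y":-0.017,"z":0,"spin":0},
  {"claw":0.55,"x":0.012,"y":-0.04,"z":0,"spin":0},
  {"claw":0.55,"x":0.012,"y":-0.04,"z":0,"spin":0},
  {"claw":0.55,"x":0.012,"y":-0.04,"z":0,"spin":0},
  {"claw":0.55,"x":0.012,"y":-0.04,"z":0,"spin":0},
  {"claw":0.55,"x":0.012,"y":-0.04,"z":0,"spin":0},
  {"claw":0.55,"x":0.012,"y":-0.04,"z":0,"spin":0},
  {"claw":0.55,"x":0.012,"y":-0.04,"z":0.02,"spin":0},
  {"claw":0.55,"x":0.012,"y":-0.04,"z":0.03,"spin":0},
  {"claw":0.55,"x":0.007,"y":-0.031,"z":0.034,"spin":0},
  {"claw":0.55,"x":0,"y":0,"z":0,"spin":0.043},
  {"claw":0.55,"x":0,"y":0,"z":0,"spin":0},
  {"claw":0.55,"x":0,"y":0,"z":0,"spin":0},
])

```text
clock: 30.05
tool_pos: [0.4919, -0.3528, 0.2065]
ee_rot: [3.14, -0.002, 1.572]
wrist_force: [-0.2, -0.1, 0.3]
opening: 0.548
```

```bash
python3 - <<'E'
from h import *
s=robot.sense(); im=robot.snapshot('wrist'); cv2.imwrite('pics/w16.png',im[:,:,::-1])
np.save('p16.npy',np.r_[s['tool_pos'],s['ee_rot']])
P=campose('wrist',s); print(proj(P,[[.4505,-.342,.097],[.4505,-.342,.061]]))
E
python3 st.py;python3 go.py .4505 -0.342 .067 1.571
```

```text
[[255.18768104 183.91891967]
 [261.6292135  174.3880732 ]]
clock 30.1 pos [ 0.4923 -0.3529  0.2067] rot [ 3.140e+00 -1.000e-03  1.572e+00] toolz [ 0.002   0.0013 -1.    ] j [ 0.42  0.34  0.17  1.68 -0.07  1.12  0.61] open 0.549
clock 30.1 pos [ 0.4923 -0.3529  0.2067] rot [ 3.1396e+00 -1.3000e-03  1.5724e+00] open 0.549 j7 0.61
tool shift [ 0.0108 -0.0421  0.1396] spin 0.0014 F [0.7 0.8 0.5]
```

View pics/w16.png

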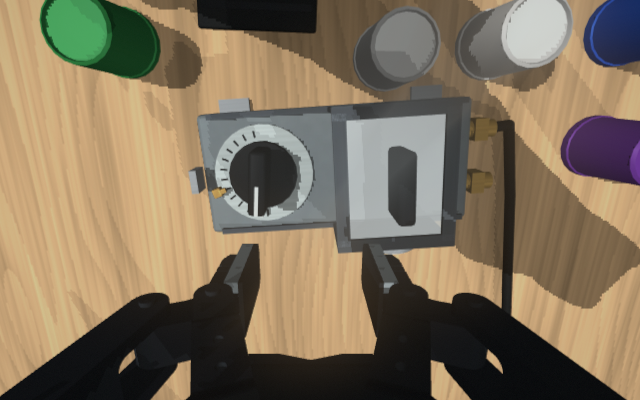

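Knob skirt centre at (263,174), predicted (262,174). Line up and descend onto the bar.

Request:
arm_command([
  {"claw":0.55,"x":0.006,"y":-0.021,"z":0,"spin":0},
  {"claw":0.55,"x":0.005,"y":-0.021,"z":0,"spin":0},
  {"claw":0.55,"x":0,"y":0,"z":0.02,"spin":0},
  {"claw":0.55,"x":0,"y":0,"z":0.03,"spin":0},
  {"claw":0.55,"x":0,"y":0,"z":0.03,"spin":0},
  {"claw":0.55,"x":0,"y":0,"z":0.03,"spin":0},
  {"claw":0.55,"x":0,"y":0,"z":0.018,"spin":0},
  {"claw":0.55,"x":0,"y":0,"z":0.01,"spin":0},
  {"claw":0.55,"x":0,"y":0,"z":0,"spin":0},
], grip_force=30)

```text
clock: 31.0
tool_pos: [0.4487, -0.3408, 0.0666]
ee_rot: [-3.14, -0.004, 1.572]
wrist_force: [0.0, 0.9, 0.9]
opening: 0.551
```

```bash
python3 - <<'E'
from h import *
s=robot.sense(); im=robot.snapshot('wrist'); cv2.imwrite('pics/w17.png',im[:,:,::-1])
E
python3 go.py .4505 -0.342 .068 1.571
```

```text
clock 31.05 pos [ 0.4491 -0.3413  0.0676] rot [-3.1410e+00 -2.7000e-03  1.5714e+00] open 0.546 j7 0.66
tool shift [-0.0007  0.0014 -0.0004] spin 0.0004 F [-0.3  0.5 -0.2]
```

View pics/w17.png

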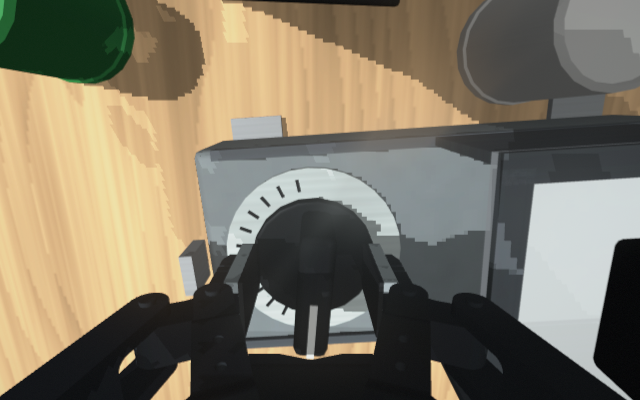

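Request:
arm_command([
  {"claw":0,"x":0,"y":0.001,"z":0,"spin":0},
  {"claw":0,"x":0,"y":0,"z":0,"spin":0},
  {"claw":0,"x":0,"y":0,"z":0,"spin":0},
  {"claw":0,"x":0,"y":0,"z":0,"spin":0},
  {"claw":0,"x":0,"y":0,"z":0,"spin":0},
  {"claw":0,"x":0,"y":0,"z":0,"spin":0.1},
  {"claw":0,"x":0,"y":0,"z":0,"spin":0.1},
  {"claw":0,"x":0,"y":0,"z":0,"spin":0.1},
  {"claw":0,"x":0,"y":0,"z":0,"spin":0.1},
  {"claw":0,"x":0,"y":0,"z":0,"spin":0},
])

```text
clock: 32.05
tool_pos: [0.451, -0.3417, 0.0684]
ee_rot: [3.14, -0.002, 1.171]
wrist_force: [1.3, -1.4, 6.0]
opening: 0.158
```

```bash
python3 st.py
python3 - <<'E'
from h import *
s=robot.sense(); im=robot.snapshot('wrist'); cv2.imwrite('pics/w18.png',im[:,:,::-1])
print(s['wrist_force'],s['moment'])
E
```

```text
clock 32.05 pos [ 0.451  -0.3417  0.0684] rot [ 3.140e+00 -2.000e-03  1.171e+00] toolz [ 2.3e-03  9.0e-04 -1.0e+00] j [ 0.37  0.44  0.25  1.9  -0.15  0.81  0.31] open 0.158
[ 1.30992174 -1.3900682   6.00595792] [-0.12497821 -0.49691485 -0.00365479]
```

View pics/w18.png

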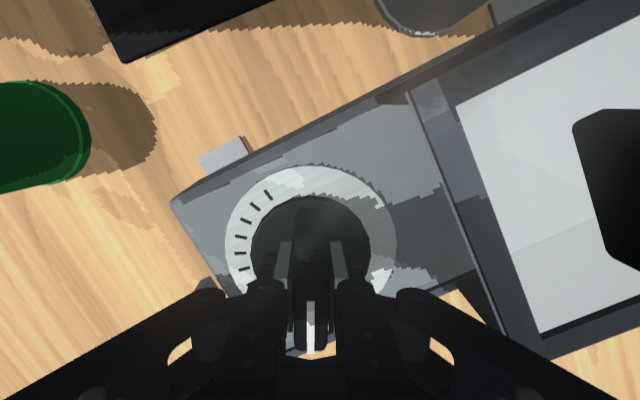

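Request:
arm_command([
  {"claw":0,"x":0,"y":0,"z":0,"spin":0.1},
  {"claw":0,"x":0,"y":0,"z":0,"spin":0.1},
  {"claw":0,"x":0,"y":0,"z":0,"spin":0.1},
  {"claw":0,"x":0,"y":0,"z":0,"spin":0.1},
  {"claw":0,"x":0,"y":0,"z":0,"spin":0.1},
  {"claw":0,"x":0,"y":0,"z":0,"spin":0.1},
  {"claw":0,"x":0,"y":0,"z":0,"spin":0.1},
  {"claw":0,"x":0,"y":0,"z":0,"spin":0.05},
  {"claw":0,"x":0,"y":0,"z":0,"spin":0.037},
  {"claw":0,"x":0,"y":0,"z":0,"spin":0},
  {"claw":0,"x":0,"y":0,"z":0,"spin":0},
  {"claw":0.3,"x":0,"y":0,"z":0,"spin":0},
  {"claw":0.55,"x":0,"y":0,"z":0,"spin":0},
  {"claw":0.55,"x":0,"y":0,"z":-0.02,"spin":0},
  {"claw":0.55,"x":0,"y":0,"z":-0.04,"spin":0},
  {"claw":0.55,"x":0,"y":0,"z":-0.04,"spin":0},
  {"claw":0.55,"x":0,"y":0,"z":-0.04,"spin":0},
  {"claw":0.55,"x":0,"y":0,"z":0,"spin":0},
])

```text
clock: 33.9
tool_pos: [0.4511, -0.3434, 0.2123]
ee_rot: [3.138, -0.006, 0.384]
wrist_force: [-0.6, -0.8, -0.3]
opening: 0.552
```

```bash
python3 st.py
python3 - <<'E'
from h import *
s=robot.sense(); im=robot.snapshot('wrist'); cv2.imwrite('pics/w19.png',im[:,:,::-1])
np.save('p19.npy',np.r_[s['tool_pos'],s['ee_rot']])
print(proj(campose('wrist',s),[[.4505,-.342,.061]]))
E
```

```text
clock 33.9 pos [ 0.4511 -0.3434  0.2123] rot [ 3.138 -0.006  0.384] toolz [ 0.0064 -0.0011 -1.    ] j [ 0.17  0.29  0.5   1.78 -0.16  1.11 -0.46] open 0.552
[[308.55804072 186.11125979]]
```

View pics/w19.png

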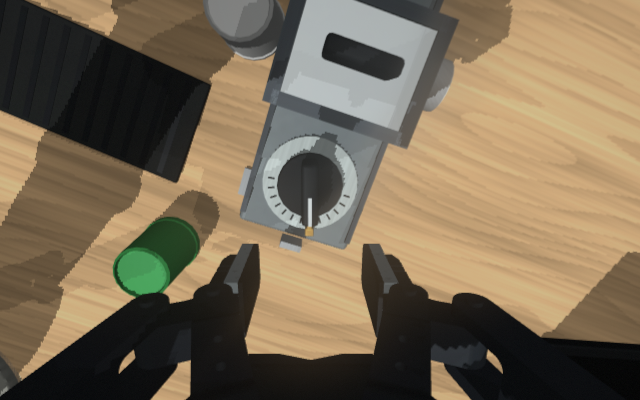

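Run:
```python
from h import *
im=cv2.imread('pics/w19.png'); crop(im,255,125,365,255,5,'w19c.png')
```

```text
(no output)
```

View pics/w19c.png

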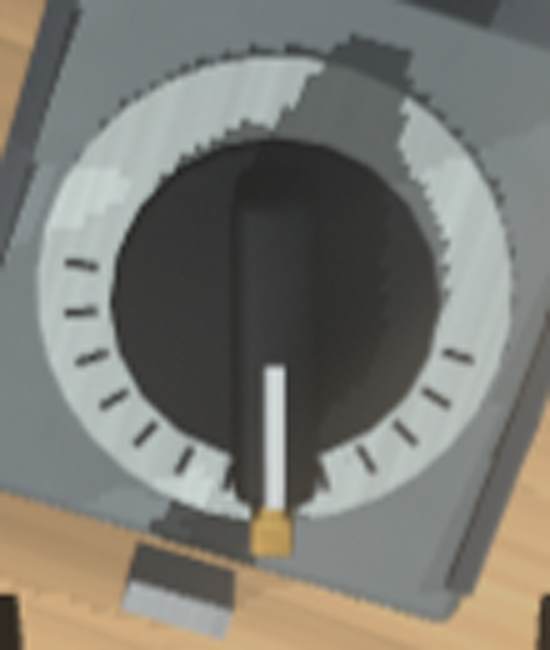

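Pointer line sits on the clip (line col 274 vs clip 271 in the 5× crop, <1 mm). Now the hood fin.

Run:
```python
from h import *
im=cv2.imread('pics/w16.png'); crop(im,320,80,480,260,4,'w16c.png')
```

```text
(no output)
```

View pics/w16c.png

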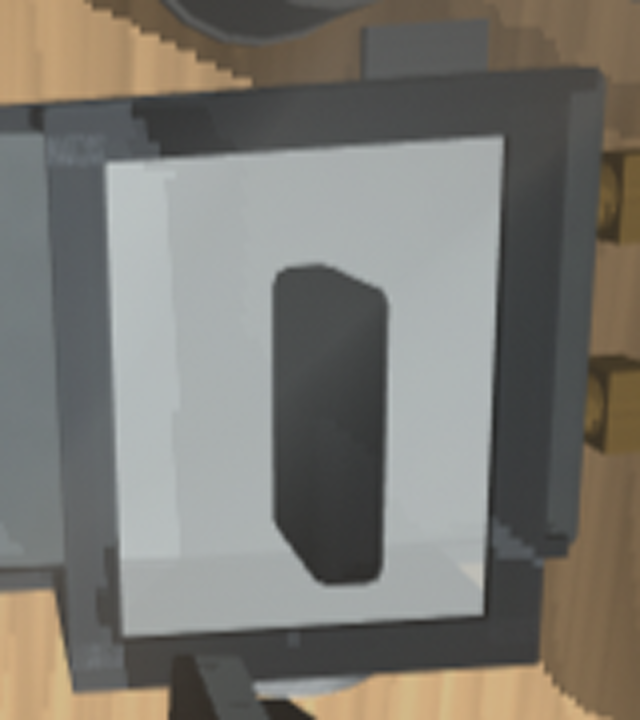

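```bash
python3 - <<'E'
from h import *
p=np.load('p16.npy'); P=campose('wrist',dict(tool_pos=p[:3],ee_rot=p[3:]))
q=lambda u,v,z: onz(P,320+u/4,80+v/4,z)
print('base -x', q(274,290,.107),q(274,520,.107)); print('top +x', q(387,310,.141),q(382,570,.141))
print('roof', [q(u,v,.107).round(4) for u,v in [(107,163),(503,138),(485,615),(122,637)]])
E
python3 go.py .55 -.336 .112 1.62
```

```text
base -x [ 0.54800578 -0.31583576  0.107     ] [ 0.55081626 -0.35943098  0.107     ]
top +x [ 0.55785529 -0.31412867  0.141     ] [ 0.56080118 -0.35713545  0.141     ]
roof [array([ 0.5172, -0.2935,  0.107 ]), array([ 0.5864, -0.2892,  0.107 ]), array([ 0.5929, -0.3787,  0.107 ]), array([ 0.5228, -0.3833,  0.107 ])]
clock 33.95 pos [ 0.4499 -0.3421  0.2094] rot [-3.141e+00 -2.700e-03  3.843e-01] open 0.547 j7 -0.46
tool shift [0.0949 0.032  0.0977] spin -1.2357 F [-1.4  0.5 -0.6]
```

```bash
python3 go.py .5545 -.3365 .2 1.633
```

```text
clock 33.95 pos [ 0.4499 -0.3421  0.2094] rot [-3.141e+00 -2.700e-03  3.843e-01] open 0.547 j7 -0.46
tool shift [0.0991 0.0341 0.0097] spin -1.2487 F [-1.4  0.5 -0.6]
```

Request:
arm_command([
  {"claw":0.55,"x":0.033,"y":0.011,"z":0,"spin":0},
  {"claw":0.55,"x":0.033,"y":0.011,"z":0,"spin":0},
  {"claw":0.55,"x":0.033,"y":0.012,"z":0,"spin":0},
  {"claw":0.55,"x":0,"y":0,"z":0,"spin":-0.14},
  {"claw":0.55,"x":0,"y":0,"z":0,"spin":-0.14},
  {"claw":0.55,"x":0,"y":0,"z":0,"spin":-0.14},
  {"claw":0.55,"x":0,"y":0,"z":0,"spin":-0.14},
  {"claw":0.55,"x":0,"y":0,"z":0,"spin":-0.14},
  {"claw":0.55,"x":0,"y":0,"z":0,"spin":-0.14},
  {"claw":0.55,"x":0,"y":0,"z":0,"spin":-0.14},
  {"claw":0.55,"x":0,"y":0,"z":0,"spin":-0.14},
  {"claw":0.55,"x":0,"y":0,"z":0,"spin":-0.129},
  {"claw":0.55,"x":0,"y":0,"z":0,"spin":0},
  {"claw":0.55,"x":0,"y":0,"z":0,"spin":0},
])

```text
clock: 35.35
tool_pos: [0.5527, -0.3352, 0.2053]
ee_rot: [-3.138, -0.005, 1.63]
wrist_force: [0.2, -0.7, 0.1]
opening: 0.554
```

```bash
python3 st.py;  python3 go.py .5545 -.3365 .115 1.633
```

```text
clock 35.35 pos [ 0.5527 -0.3352  0.2053] rot [-3.138 -0.005  1.63 ] toolz [-0.0043  0.005  -1.    ] j [ 0.33  0.42  0.21  1.58 -0.1   1.16  0.62] open 0.554
clock 35.35 pos [ 0.5527 -0.3352  0.2053] rot [-3.1376 -0.0052  1.6302] open 0.554 j7 0.62
tool shift [-0.0018  0.0021  0.0903] spin -0.0028 F [ 0.2 -0.7  0.1]
```

Request:
arm_command([
  {"claw":0.55,"x":-0.001,"y":0.001,"z":0.02,"spin":0},
  {"claw":0.55,"x":0,"y":0,"z":0.03,"spin":0},
  {"claw":0.55,"x":0,"y":0,"z":0.03,"spin":0},
  {"claw":0.55,"x":0,"y":0,"z":0.01,"spin":0},
  {"claw":0.55,"x":0,"y":0,"z":0,"spin":0},
  {"claw":0,"x":0,"y":0,"z":0,"spin":0},
  {"claw":0,"x":0,"y":0,"z":0,"spin":0},
  {"claw":0,"x":0,"y":0,"z":0,"spin":0},
  {"claw":0,"x":0,"y":0,"z":0,"spin":0},
  {"claw":0,"x":0,"y":0,"z":0,"spin":0},
], grip_force=40)

```text
clock: 36.35
tool_pos: [0.5555, -0.337, 0.1188]
ee_rot: [3.141, -0.002, 1.633]
wrist_force: [-2.4, 1.2, 6.0]
opening: 0.131
```

```bash
python3 st.py
python3 - <<'E'
from h import *
im=robot.snapshot('wrist'); cv2.imwrite('pics/w20.png',im[:,:,::-1])
im=robot.snapshot('side'); crop(im[:,:,::-1].copy(),270,90,410,200,5,'s20b.png')
E
```

```text
clock 36.35 pos [ 0.5555 -0.337   0.1188] rot [ 3.141e+00 -2.000e-03  1.633e+00] toolz [ 8.0e-04  1.9e-03 -1.0e+00] j [ 0.34  0.5   0.2   1.66 -0.11  0.99  0.63] open 0.131
```

View pics/w20.png

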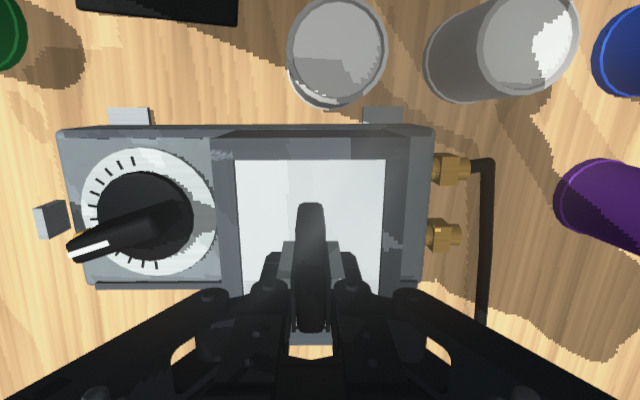

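View pics/s20b.png

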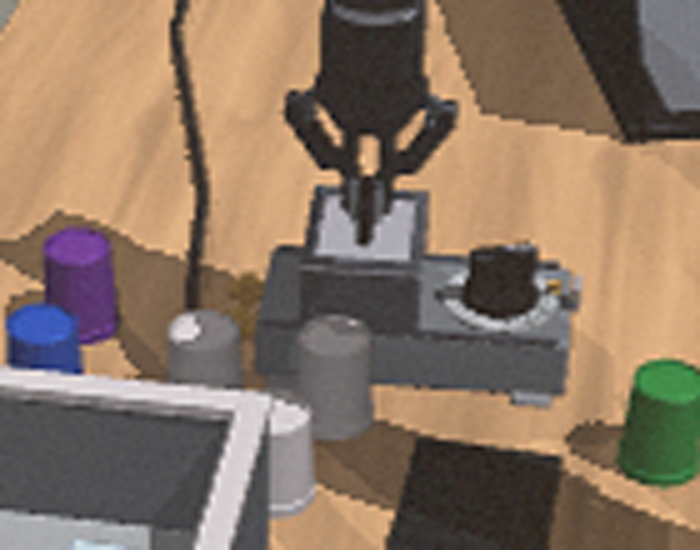

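Fin held. Slide home (tool −y).

Request:
arm_command([
  {"claw":0,"x":0,"y":-0.006,"z":0,"spin":0},
  {"claw":0,"x":0,"y":-0.01,"z":0,"spin":0},
  {"claw":0,"x":0,"y":-0.012,"z":0,"spin":0},
  {"claw":0,"x":0,"y":-0.012,"z":0,"spin":0},
  {"claw":0,"x":0,"y":-0.012,"z":0,"spin":0},
  {"claw":0,"x":0,"y":-0.012,"z":0,"spin":0},
  {"claw":0,"x":0,"y":-0.012,"z":0,"spin":0},
  {"claw":0,"x":0,"y":-0.01,"z":0,"spin":0},
  {"claw":0,"x":0,"y":-0.008,"z":0,"spin":0},
  {"claw":0,"x":0,"y":-0.004,"z":0,"spin":0},
  {"claw":0,"x":0,"y":0,"z":0,"spin":0},
])

```text
clock: 37.55
tool_pos: [0.4569, -0.3437, 0.1188]
ee_rot: [3.14, -0.001, 1.632]
wrist_force: [0.2, 0.3, 7.5]
opening: 0.129
```

Request:
arm_command([
  {"claw":0,"x":0,"y":-0.003,"z":0,"spin":0},
  {"claw":0,"x":0,"y":-0.002,"z":0,"spin":0},
  {"claw":0,"x":0,"y":0,"z":0,"spin":0},
])

```text
clock: 37.85
tool_pos: [0.4528, -0.344, 0.1188]
ee_rot: [3.139, -0.001, 1.633]
wrist_force: [1.6, -1.2, 6.2]
opening: 0.128
```

Request:
arm_command([
  {"claw":0,"x":0,"y":-0.002,"z":0,"spin":0},
  {"claw":0,"x":0,"y":-0.002,"z":0,"spin":0},
  {"claw":0,"x":0,"y":0,"z":0,"spin":0},
])

```text
clock: 38.15
tool_pos: [0.45, -0.3441, 0.1188]
ee_rot: [3.137, 0.0, 1.633]
wrist_force: [4.3, -2.4, 5.8]
opening: 0.134
```

Request:
arm_command([
  {"claw":0,"x":0,"y":-0.002,"z":0,"spin":0},
  {"claw":0,"x":0,"y":-0.002,"z":0,"spin":0},
  {"claw":0,"x":0,"y":-0.001,"z":0,"spin":0},
  {"claw":0,"x":0,"y":0,"z":0,"spin":0},
])

```text
clock: 38.55
tool_pos: [0.4498, -0.3441, 0.1188]
ee_rot: [3.13, 0.003, 1.635]
wrist_force: [14.5, -3.5, -1.9]
opening: 0.129
```

Stopped against its stop (14.5 N, no more travel). Release, rise, check.

Request:
arm_command([
  {"claw":0,"x":0,"y":0.003,"z":0,"spin":0},
  {"claw":0.3,"x":0,"y":0,"z":0,"spin":0},
  {"claw":0.5,"x":0,"y":0,"z":0,"spin":0},
  {"claw":0.5,"x":0,"y":0,"z":-0.03,"spin":0},
  {"claw":0.5,"x":0,"y":0,"z":-0.04,"spin":0},
  {"claw":0.5,"x":0,"y":0.03,"z":-0.05,"spin":0},
  {"claw":0.8,"x":0,"y":0.04,"z":-0.04,"spin":0},
  {"claw":0.9,"x":0.03,"y":0.04,"z":0,"spin":0},
  {"claw":0.9,"x":0.03,"y":0,"z":0,"spin":0},
  {"claw":0.9,"x":0,"y":0,"z":0,"spin":0},
  {"claw":0.9,"x":0,"y":0,"z":0,"spin":0},
])

```text
clock: 39.65
tool_pos: [0.5418, -0.277, 0.2643]
ee_rot: [-3.137, -0.004, 1.633]
wrist_force: [0.1, -0.6, 0.5]
opening: 0.907
```

```bash
python3 st.py
python3 - <<'E'
from h import *
s=robot.sense(); im=robot.snapshot('wrist'); cv2.imwrite('pics/w21.png',im[:,:,::-1]); np.save('p21.npy',np.r_[s['tool_pos'],s['ee_rot']])
im=robot.snapshot('scene'); crop(im[:,:,::-1].copy(),150,100,310,250,5,'s21.png')
im=robot.snapshot('side'); crop(im[:,:,::-1].copy(),270,90,410,200,5,'s21b.png')
E
```

```text
clock 39.65 pos [ 0.5418 -0.277   0.2643] rot [-3.137 -0.004  1.633] toolz [-0.0048  0.0039 -1.    ] j [ 0.26  0.31  0.19  1.6  -0.06  1.25  0.52] open 0.907
```

View pics/w21.png

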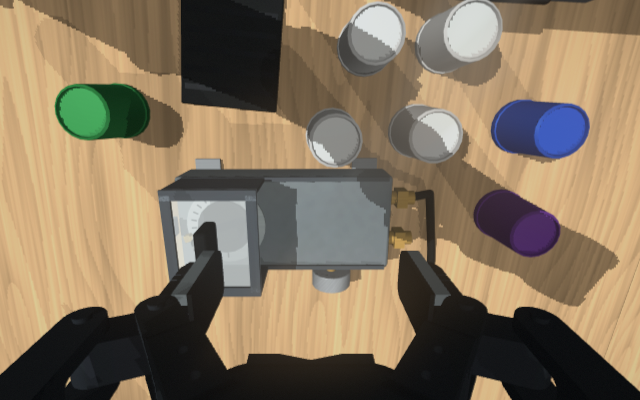

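View pics/s21.png

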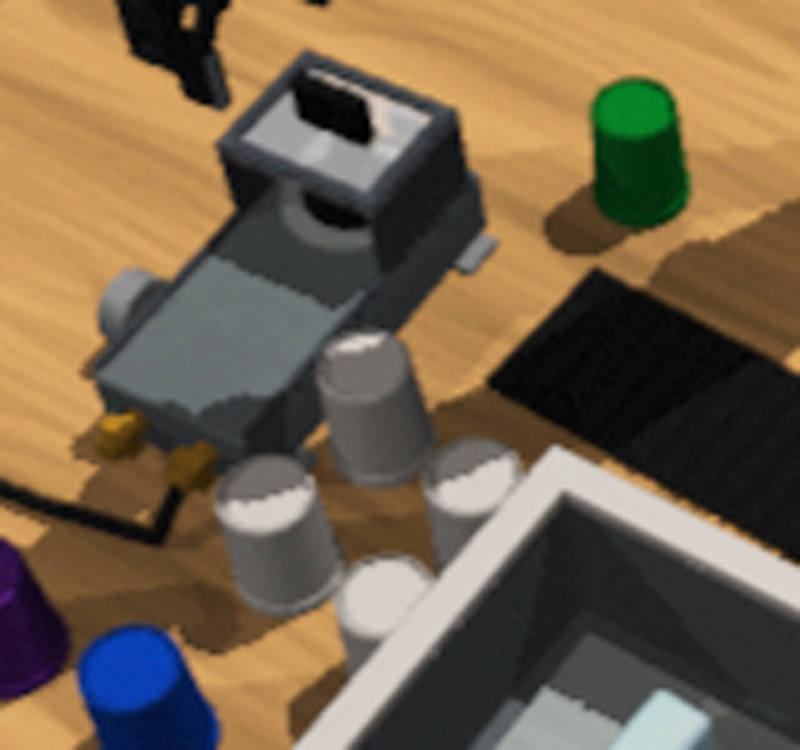

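View pics/s21b.png

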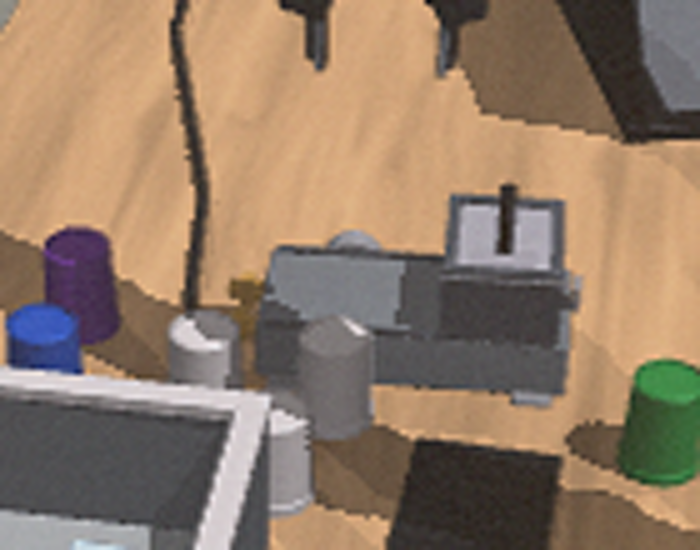

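Hood is home over the dial. Look-alikes near the cups in w21: blue (560,130), purple (530,228), green (85,108) – not to be touched; white cups' tops: (335,137), (376,33), (433,135), (472,30). Measure them.

Run:
```python
from h import *
p=np.load('p21.npy'); P=campose('wrist',dict(tool_pos=p[:3],ee_rot=p[3:]))
im=cv2.imread('pics/w21.png'); crop(im,290,0,520,175,3.4,'w21c.png')
for u,v in [(335,137),(376,35),(433,135),(472,30)]: print(onz(P,u,v,.076).round(4))
S=campose('scene');D=campose('side')
for n,u,v in [('A',150+361/5,100+364/5),('B',150+266/5,100+493/5),('C',150+473/5,100+475/5),('D',150+386/5,100+594/5)]: print(n,onz(S,u,v,.076).round(4))
```

```text
[ 0.5636 -0.2361  0.076 ]
[ 0.593  -0.1435  0.076 ]
[ 0.6584 -0.2283  0.076 ]
[ 0.6783 -0.1342  0.076 ]
A [ 0.5626 -0.2373  0.076 ]
B [ 0.6593 -0.2243  0.076 ]
C [ 0.5912 -0.1377  0.076 ]
D [ 0.6764 -0.1293  0.076 ]
```

View pics/w21c.png

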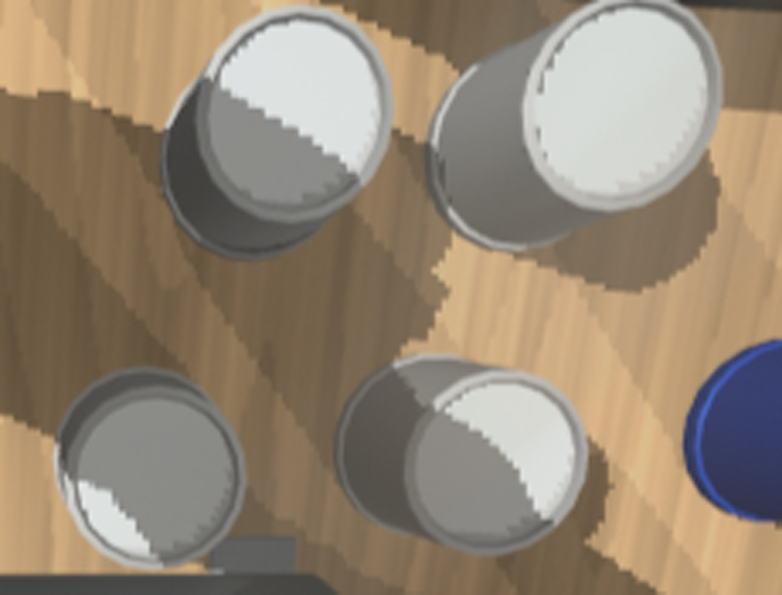

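One cup (C) has been knocked to (0.592,−0.141) – accounted for. Pick A first at (0.563,−0.2365).

```bash
python3 go.py .563 -.2365 .15 1.571
```

```text
clock 39.8 pos [ 0.5417 -0.2792  0.2649] rot [-3.1386e+00 -3.1000e-03  1.6296e+00] open 0.901 j7 0.52
tool shift [0.041  0.0241 0.115 ] spin 0.0586 F [ 1.  -0.9 -0.6]
```

Request:
arm_command([
  {"claw":0.85,"x":0.021,"y":0.012,"z":0.02,"spin":0},
  {"claw":0.85,"x":0.02,"y":0.012,"z":0.045,"spin":0},
  {"claw":0.85,"x":0,"y":0,"z":0.045,"spin":0.059},
  {"claw":0.85,"x":0,"y":0,"z":0,"spin":0},
  {"claw":0.85,"x":0,"y":0,"z":0,"spin":0},
  {"claw":0.85,"x":0,"y":0,"z":0,"spin":0},
], grip_force=30)

```text
clock: 40.4
tool_pos: [0.5655, -0.2373, 0.1589]
ee_rot: [3.139, -0.001, 1.572]
wrist_force: [0.1, -1.1, 0.5]
opening: 0.851
```

```bash
cat > wl.py <<'E'
import sys
from h import *
s=robot.sense(); im=robot.snapshot('wrist'); cv2.imwrite('pics/'+sys.argv[1],im[:,:,::-1])
P=campose('wrist',s); np.save('plast.npy',np.r_[s['tool_pos'],s['ee_rot']])
x,y=float(sys.argv[2]),float(sys.argv[3])
print('pred top',proj(P,[x,y,.076]).round(1),'pred mouth',proj(P,[x,y,0]).round(1))
E
python3 wl.py w22.png .563 -.2365; python3 go.py .563 -.2365 .03 1.571
```

```text
pred top [[305.1 206.5]] pred mouth [[306.1 182.1]]
clock 40.45 pos [ 0.5657 -0.2371  0.1591] rot [ 3.1384e+00 -1.2000e-03  1.5722e+00] open 0.851 j7 0.4
tool shift [ 0.0004 -0.0031  0.1291] spin 0.0012 F [ 0.6  0.2 -0.4]
```

View pics/w22.png

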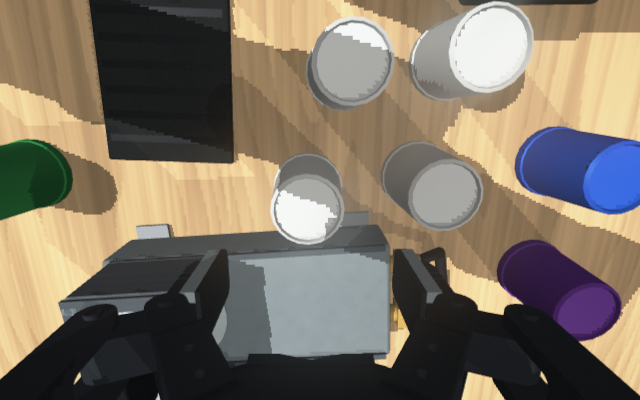

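Request:
arm_command([
  {"claw":0.85,"x":0,"y":-0.001,"z":0.02,"spin":0},
  {"claw":0.85,"x":0,"y":0,"z":0.035,"spin":0},
  {"claw":0.85,"x":0,"y":0,"z":0.035,"spin":0},
  {"claw":0.85,"x":0,"y":0,"z":0.025,"spin":0},
  {"claw":0.85,"x":0,"y":0,"z":0.012,"spin":0},
  {"claw":0.85,"x":0,"y":0,"z":0,"spin":0},
  {"claw":0.4,"x":0,"y":0,"z":0,"spin":0},
  {"claw":0.4,"x":0,"y":0,"z":0,"spin":0},
  {"claw":0.4,"x":0,"y":0,"z":0,"spin":0},
  {"claw":0.4,"x":0,"y":0,"z":0,"spin":0},
], grip_force=30)

```text
clock: 41.45
tool_pos: [0.5648, -0.2355, 0.0316]
ee_rot: [3.139, -0.002, 1.573]
wrist_force: [-0.9, 0.1, 6.0]
opening: 0.657
```

```bash
python3 st.py
```

```text
clock 41.45 pos [ 0.5648 -0.2355  0.0316] rot [ 3.139e+00 -2.000e-03  1.573e+00] toolz [ 0.0023  0.0018 -1.    ] j [ 0.22  0.55  0.14  1.81 -0.11  0.79  0.42] open 0.657
```

Request:
arm_command([
  {"claw":0.4,"x":0,"y":0,"z":-0.015,"spin":0},
  {"claw":0.4,"x":0,"y":0,"z":-0.03,"spin":0},
  {"claw":0.4,"x":0,"y":0,"z":-0.03,"spin":0},
  {"claw":0.4,"x":0.005,"y":-0.01,"z":-0.025,"spin":0},
  {"claw":0.4,"x":0.01,"y":-0.02,"z":0,"spin":0},
  {"claw":0.4,"x":0.015,"y":-0.028,"z":0,"spin":0},
  {"claw":0.4,"x":0.015,"y":-0.028,"z":0,"spin":0},
  {"claw":0.4,"x":0.012,"y":-0.023,"z":0,"spin":0},
  {"claw":0.4,"x":0.008,"y":-0.013,"z":0,"spin":0},
  {"claw":0.4,"x":0,"y":0,"z":0,"spin":0},
  {"claw":0.4,"x":0,"y":0,"z":0,"spin":0},
])

```text
clock: 42.55
tool_pos: [0.4421, -0.1705, 0.1305]
ee_rot: [3.141, -0.003, 1.574]
wrist_force: [-0.0, -1.5, -1.4]
opening: 0.651
```

```bash
python3 go.py .442 -.171 .038 1.571; python3 wl.py w23.png .442 -.171
```

```text
clock 42.55 pos [ 0.4421 -0.1705  0.1305] rot [ 3.1407e+00 -2.7000e-03  1.5740e+00] open 0.651 j7 0.33
tool shift [-0.0007 -0.0002  0.0925] spin 0.003 F [-0.  -1.5 -1.4]
pred top [[308.4 222.1]] pred mouth [[308.9 191.4]]
```

View pics/w23.png

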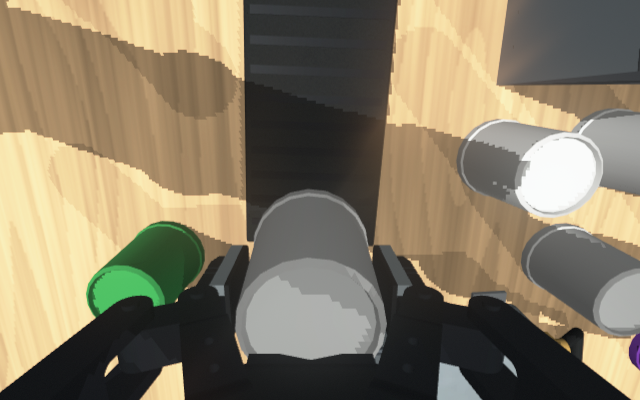

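Request:
arm_command([
  {"claw":0.4,"x":0,"y":0,"z":0.015,"spin":0},
  {"claw":0.4,"x":0,"y":0,"z":0.03,"spin":0},
  {"claw":0.4,"x":0,"y":0,"z":0.025,"spin":0},
  {"claw":0.4,"x":0,"y":0,"z":0.012,"spin":0},
  {"claw":0.4,"x":0,"y":0,"z":0.006,"spin":0},
  {"claw":0.4,"x":0,"y":0,"z":0.004,"spin":0},
  {"claw":0.4,"x":0,"y":0,"z":0,"spin":0},
  {"claw":0.4,"x":0,"y":0,"z":0,"spin":0},
])

```text
clock: 43.4
tool_pos: [0.4419, -0.1702, 0.0383]
ee_rot: [3.141, -0.003, 1.574]
wrist_force: [0.2, -0.1, -1.0]
opening: 0.65
```

Request:
arm_command([
  {"claw":0.4,"x":0,"y":0,"z":0.0015,"spin":0},
  {"claw":0.4,"x":0,"y":0,"z":0,"spin":0},
  {"claw":0.72,"x":0,"y":0,"z":0,"spin":0},
  {"claw":0.85,"x":0,"y":0,"z":0,"spin":0},
  {"claw":0.85,"x":0,"y":0,"z":-0.015,"spin":0},
  {"claw":0.85,"x":0,"y":0,"z":-0.035,"spin":0},
  {"claw":0.85,"x":0,"y":0,"z":-0.04,"spin":0},
  {"claw":0.85,"x":0,"y":0,"z":-0.03,"spin":0},
  {"claw":0.85,"x":0,"y":0,"z":0,"spin":0},
])

```text
clock: 44.3
tool_pos: [0.4444, -0.1713, 0.1602]
ee_rot: [3.134, -0.001, 1.574]
wrist_force: [1.3, 0.2, -0.3]
opening: 0.848
```

```bash
python3 go.py .592 -.142 .16 1.571
```

```text
clock 44.3 pos [ 0.4444 -0.1713  0.1602] rot [ 3.1340e+00 -1.1000e-03  1.5737e+00] open 0.848 j7 0.32
tool shift [0.0289 0.1477 0.0014] spin 0.0027 F [ 1.3  0.2 -0.3]
```

Request:
arm_command([
  {"claw":0.78,"x":0.006,"y":0.025,"z":0,"spin":0},
  {"claw":0.78,"x":0.007,"y":0.04,"z":0,"spin":0},
  {"claw":0.78,"x":0.007,"y":0.045,"z":0,"spin":0},
  {"claw":0.78,"x":0.006,"y":0.038,"z":0,"spin":0},
  {"claw":0.78,"x":0,"y":0,"z":0,"spin":0},
  {"claw":0.78,"x":0,"y":0,"z":0,"spin":0},
])

```text
clock: 44.9
tool_pos: [0.5885, -0.1434, 0.1542]
ee_rot: [-3.137, -0.004, 1.575]
wrist_force: [-1.0, -0.0, 0.0]
opening: 0.772
```

```bash
python3 wl.py w24.png .592 -.142;python3 go.py .592 -.142 .032 1.571;  python3 - <<'E'
from h import *
im=robot.snapshot('scene'); crop(im[:,:,::-1].copy(),150,100,400,300,3.2,'s24.png')
E
```

```text
pred top [[314.4 207.9]] pred mouth [[313.8 183. ]]
clock 44.95 pos [ 0.5876 -0.1441  0.1545] rot [-3.1369 -0.0034  1.5734] open 0.785 j7 0.23
tool shift [0.0017 0.005  0.1225] spin 0.0024 F [ 0.2 -0.4 -0. ]
```

View pics/w24.png

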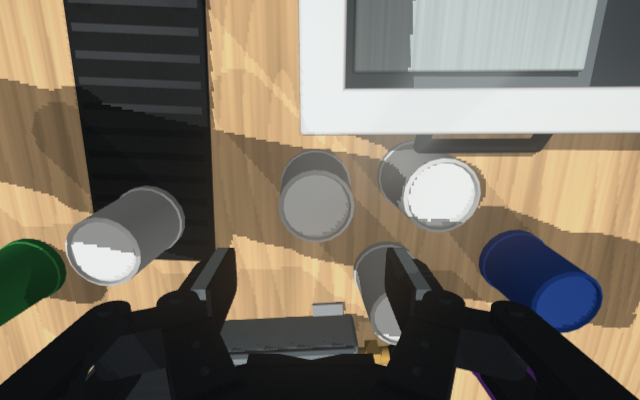

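View pics/s24.png

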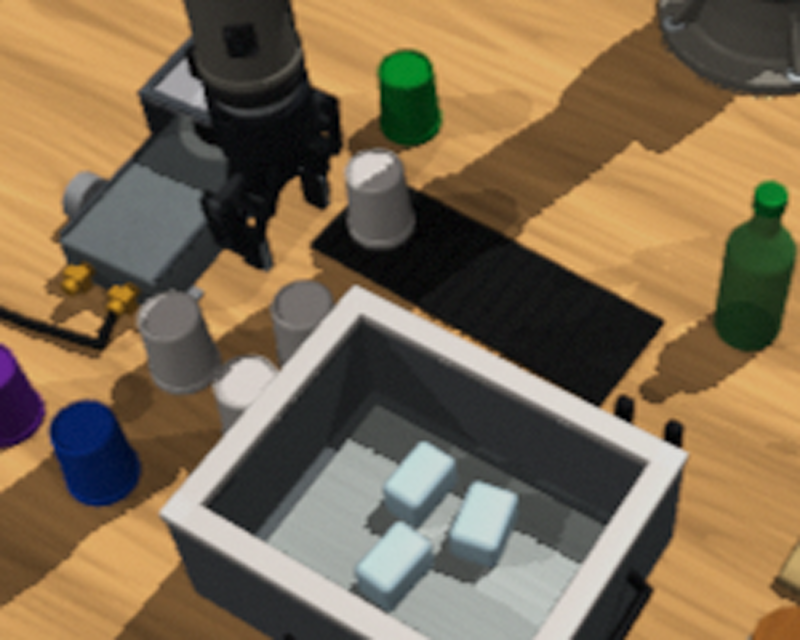

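Cup A stands on the mat. Cup C top at (316,205), i.e. (0.593,−0.140). Descend on it.

Request:
arm_command([
  {"claw":0.78,"x":0,"y":0.0055,"z":0.01,"spin":0},
  {"claw":0.78,"x":0,"y":0,"z":0.035,"spin":0},
  {"claw":0.78,"x":0,"y":0,"z":0.035,"spin":0},
  {"claw":0.78,"x":0,"y":0,"z":0.025,"spin":0},
  {"claw":0.78,"x":0,"y":0,"z":0.015,"spin":0},
  {"claw":0.78,"x":0,"y":0,"z":0,"spin":0},
  {"claw":0.4,"x":0,"y":0,"z":0,"spin":0},
  {"claw":0.4,"x":0,"y":0,"z":0,"spin":0},
  {"claw":0.4,"x":0,"y":0,"z":0,"spin":0},
  {"claw":0.4,"x":0,"y":0,"z":0,"spin":0},
])

```text
clock: 46.0
tool_pos: [0.595, -0.1436, 0.0368]
ee_rot: [3.141, -0.003, 1.574]
wrist_force: [0.2, -0.0, -0.5]
opening: 0.644
```

```bash
python3 st.py
```

```text
clock 46.0 pos [ 0.595  -0.1436  0.0368] rot [ 3.141e+00 -3.000e-03  1.574e+00] toolz [ 1.0e-04  3.1e-03 -1.0e+00] j [ 0.08  0.54  0.11  1.8  -0.09  0.8   0.24] open 0.644
```

Request:
arm_command([
  {"claw":0.4,"x":0,"y":0,"z":-0.015,"spin":0},
  {"claw":0.4,"x":0,"y":0,"z":-0.03,"spin":0},
  {"claw":0.4,"x":0,"y":0,"z":-0.035,"spin":0},
  {"claw":0.4,"x":0,"y":-0.01,"z":-0.025,"spin":0},
  {"claw":0.4,"x":0,"y":-0.025,"z":0,"spin":0},
  {"claw":0.4,"x":0,"y":-0.035,"z":0,"spin":0},
  {"claw":0.4,"x":0.013,"y":-0.035,"z":0,"spin":0},
  {"claw":0.4,"x":0.017,"y":-0.025,"z":0,"spin":0},
  {"claw":0.4,"x":0.014,"y":-0.015,"z":0,"spin":0},
  {"claw":0.4,"x":0.005,"y":-0.005,"z":0,"spin":0},
  {"claw":0.4,"x":0,"y":0,"z":0,"spin":0},
  {"claw":0.4,"x":0,"y":0,"z":0,"spin":0},
])

```text
clock: 47.2
tool_pos: [0.4458, -0.0959, 0.142]
ee_rot: [3.141, -0.003, 1.574]
wrist_force: [0.4, -0.8, -0.6]
opening: 0.645
```

```bash
python3 go.py .4445 -.0945 .0425 1.571
```

```text
clock 47.2 pos [ 0.4458 -0.0959  0.142 ] rot [ 3.1409e+00 -2.8000e-03  1.5735e+00] open 0.645 j7 0.15
tool shift [ 0.0011 -0.0013  0.0995] spin 0.0025 F [ 0.4 -0.8 -0.6]
```

Request:
arm_command([
  {"claw":0.4,"x":0.001,"y":0,"z":0.015,"spin":0},
  {"claw":0.4,"x":0,"y":0,"z":0.03,"spin":0},
  {"claw":0.4,"x":0,"y":0,"z":0.03,"spin":0},
  {"claw":0.4,"x":0,"y":0,"z":0.015,"spin":0},
  {"claw":0.4,"x":0,"y":0,"z":0.008,"spin":0},
  {"claw":0.4,"x":0,"y":0,"z":0.003,"spin":0},
  {"claw":0.4,"x":0,"y":0,"z":0,"spin":0},
  {"claw":0.72,"x":0,"y":0,"z":0,"spin":0},
  {"claw":0.85,"x":0,"y":0,"z":0,"spin":0},
  {"claw":0.85,"x":0,"y":0,"z":0,"spin":0},
  {"claw":0.85,"x":0,"y":0,"z":-0.015,"spin":0},
  {"claw":0.85,"x":0,"y":0,"z":-0.035,"spin":0},
  {"claw":0.85,"x":0,"y":0,"z":-0.04,"spin":0},
  {"claw":0.85,"x":0,"y":0,"z":-0.03,"spin":0},
  {"claw":0.85,"x":0,"y":0,"z":0,"spin":0},
])

```text
clock: 48.7
tool_pos: [0.4481, -0.0949, 0.1645]
ee_rot: [3.134, -0.002, 1.574]
wrist_force: [1.1, -0.2, 0.7]
opening: 0.851
```

```bash
python3 go.py .677 -.134 .165 1.571
```

```text
clock 48.7 pos [ 0.4481 -0.0949  0.1645] rot [ 3.1336e+00 -2.5000e-03  1.5736e+00] open 0.851 j7 0.14
tool shift [-0.0397  0.2288  0.0012] spin 0.0026 F [ 1.1 -0.2  0.7]
```

Request:
arm_command([
  {"claw":0.85,"x":-0.015,"y":0.025,"z":-0.01,"spin":0},
  {"claw":0.85,"x":-0.018,"y":0.045,"z":0,"spin":0},
  {"claw":0.85,"x":-0.01,"y":0.048,"z":0,"spin":0},
  {"claw":0.85,"x":0,"y":0.048,"z":0,"spin":0},
  {"claw":0.85,"x":0,"y":0.04,"z":0.01,"spin":0},
  {"claw":0.85,"x":0,"y":0.023,"z":0,"spin":0},
  {"claw":0.85,"x":0,"y":0,"z":0,"spin":0},
  {"claw":0.85,"x":0,"y":0,"z":0,"spin":0},
])

```text
clock: 49.5
tool_pos: [0.6728, -0.1366, 0.1581]
ee_rot: [-3.137, -0.003, 1.574]
wrist_force: [-1.6, 0.0, -0.0]
opening: 0.852
```

```bash
python3 wl.py w25.png .677 -.134;python3 go.py .677 -.138 .036 1.571;  python3 - <<'E'
from h import *
im=robot.snapshot('scene'); crop(im[:,:,::-1].copy(),150,100,400,300,3.2,'s25.png')
E
```

```text
pred top [[315.4 204.6]] pred mouth [[314.6 180.7]]
clock 49.55 pos [ 0.6724 -0.1369  0.1587] rot [-3.1377 -0.0033  1.5733] open 0.848 j7 0.2
tool shift [-0.0015  0.0051  0.1227] spin 0.0023 F [ 0.5 -0.1  0.5]
```

View pics/w25.png

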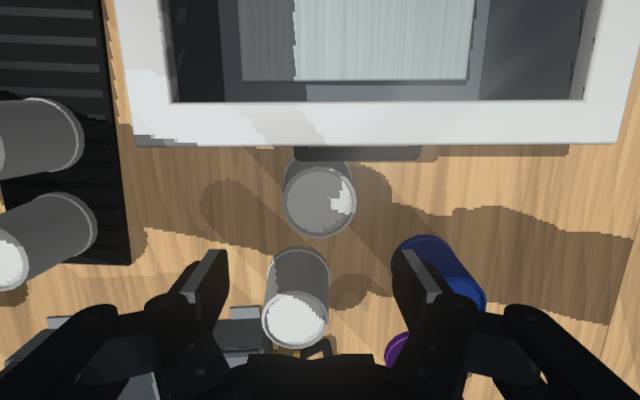

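View pics/s25.png

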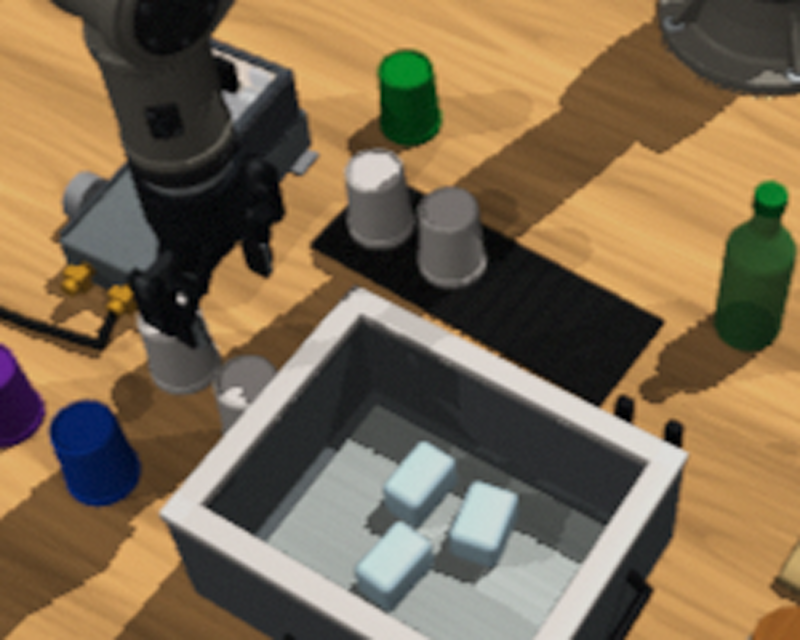

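Cups A, C stand on the mat. Cup D top at (320,201) → (0.680,−0.132). Grip.

Request:
arm_command([
  {"claw":0.85,"x":-0.001,"y":0.006,"z":0.01,"spin":0},
  {"claw":0.85,"x":0,"y":0,"z":0.035,"spin":0},
  {"claw":0.85,"x":0,"y":0,"z":0.035,"spin":0},
  {"claw":0.85,"x":0,"y":0,"z":0.025,"spin":0},
  {"claw":0.85,"x":0,"y":0,"z":0.015,"spin":0},
  {"claw":0.85,"x":0,"y":0,"z":0,"spin":0},
  {"claw":0.4,"x":0,"y":0,"z":0,"spin":0},
  {"claw":0.4,"x":0,"y":0,"z":0,"spin":0},
  {"claw":0.4,"x":0,"y":0,"z":0,"spin":0},
  {"claw":0.4,"x":0,"y":0,"z":0,"spin":0},
])

```text
clock: 50.6
tool_pos: [0.6807, -0.1375, 0.0415]
ee_rot: [3.14, -0.003, 1.574]
wrist_force: [-0.3, -0.7, 4.2]
opening: 0.637
```

```bash
python3 st.py; python3 -c "
from cell import robot; print(robot.sense()['wrist_force'])"
```

```text
clock 50.6 pos [ 0.6807 -0.1375  0.0415] rot [ 3.140e+00 -3.000e-03  1.574e+00] toolz [ 0.0016  0.0028 -1.    ] j [ 0.06  0.65  0.12  1.59 -0.09  0.91  0.21] open 0.637
[-0.32307534 -0.73253726  4.21740689]
```

Request:
arm_command([
  {"claw":0.4,"x":0,"y":0,"z":-0.015,"spin":0},
  {"claw":0.4,"x":0,"y":0,"z":-0.03,"spin":0},
  {"claw":0.4,"x":0,"y":0,"z":-0.035,"spin":0},
  {"claw":0.4,"x":0,"y":-0.01,"z":-0.03,"spin":0},
  {"claw":0.4,"x":0,"y":-0.025,"z":-0.01,"spin":0},
  {"claw":0.4,"x":0,"y":-0.035,"z":0,"spin":0},
  {"claw":0.4,"x":0,"y":-0.035,"z":0,"spin":0},
  {"claw":0.4,"x":0,"y":-0.035,"z":0,"spin":0},
  {"claw":0.4,"x":0.01,"y":-0.035,"z":0,"spin":0},
  {"claw":0.4,"x":0.025,"y":-0.03,"z":0,"spin":0},
  {"claw":0.4,"x":0.03,"y":-0.02,"z":0,"spin":0},
  {"claw":0.4,"x":0.03,"y":-0.008,"z":0,"spin":0},
  {"claw":0.4,"x":0.02,"y":0,"z":0,"spin":0},
  {"claw":0.4,"x":0.006,"y":0,"z":0,"spin":0},
  {"claw":0.4,"x":0,"y":0,"z":0,"spin":0},
])

```text
clock: 52.1
tool_pos: [0.4465, -0.0169, 0.1611]
ee_rot: [-3.141, -0.003, 1.575]
wrist_force: [-0.0, -1.2, -1.7]
opening: 0.637
```

```bash
python3 go.py .4475 -.016 .0475 1.571
```

```text
clock 52.1 pos [ 0.4465 -0.0169  0.1611] rot [-3.141  -0.0032  1.5755] open 0.637 j7 -0.04
tool shift [0.0006 0.0011 0.1136] spin 0.0045 F [-0.  -1.2 -1.7]
```

Request:
arm_command([
  {"claw":0.4,"x":0.001,"y":0.001,"z":0.015,"spin":0},
  {"claw":0.4,"x":0,"y":0,"z":0.035,"spin":0},
  {"claw":0.4,"x":0,"y":0,"z":0.03,"spin":0},
  {"claw":0.4,"x":0,"y":0,"z":0.02,"spin":0},
  {"claw":0.4,"x":0,"y":0,"z":0.01,"spin":0},
  {"claw":0.4,"x":0,"y":0,"z":0.004,"spin":0},
  {"claw":0.4,"x":0,"y":0,"z":0,"spin":0},
  {"claw":0.72,"x":0,"y":0,"z":0,"spin":0},
  {"claw":0.85,"x":0,"y":0,"z":0,"spin":0},
  {"claw":0.85,"x":0,"y":0,"z":0,"spin":0},
  {"claw":0.85,"x":0,"y":0,"z":-0.015,"spin":0},
  {"claw":0.85,"x":0,"y":0,"z":-0.035,"spin":0},
  {"claw":0.85,"x":0,"y":0,"z":-0.04,"spin":0},
  {"claw":0.85,"x":0,"y":0,"z":-0.03,"spin":0},
  {"claw":0.85,"x":0,"y":0,"z":0,"spin":0},
])

```text
clock: 53.6
tool_pos: [0.4508, -0.0163, 0.1709]
ee_rot: [3.133, -0.004, 1.574]
wrist_force: [2.3, 0.6, 0.0]
opening: 0.847
```

```bash
python3 go.py .66 -.227 .165 1.571
```

```text
clock 53.6 pos [ 0.4508 -0.0163  0.1709] rot [ 3.1333 -0.004   1.5737] open 0.847 j7 -0.04
tool shift [-0.2114  0.2086  0.0068] spin 0.0027 F [2.3 0.6 0. ]
```

Request:
arm_command([
  {"claw":0.85,"x":-0.02,"y":0,"z":0,"spin":0},
  {"claw":0.85,"x":-0.035,"y":0,"z":0,"spin":0},
  {"claw":0.85,"x":-0.035,"y":0.01,"z":0,"spin":0},
  {"claw":0.85,"x":-0.035,"y":0.025,"z":0,"spin":0},
  {"claw":0.85,"x":-0.03,"y":0.035,"z":0,"spin":0},
  {"claw":0.85,"x":-0.03,"y":0.04,"z":0,"spin":0},
  {"claw":0.85,"x":-0.02,"y":0.04,"z":0,"spin":0},
  {"claw":0.85,"x":-0.006,"y":0.035,"z":0,"spin":0},
  {"claw":0.85,"x":0,"y":0.024,"z":0,"spin":0},
  {"claw":0.85,"x":0,"y":0,"z":0,"spin":0},
  {"claw":0.85,"x":0,"y":0,"z":0,"spin":0},
])

```text
clock: 54.7
tool_pos: [0.6562, -0.2264, 0.1638]
ee_rot: [-3.137, -0.004, 1.574]
wrist_force: [-0.4, 0.7, 0.2]
opening: 0.85
```

```bash
python3 wl.py w26.png .66 -.227;python3 go.py .66 -.227 .036 1.571;  python3 - <<'E'
from h import *
im=robot.snapshot('scene'); crop(im[:,:,::-1].copy(),150,100,400,300,3.2,'s26.png')
E
```

```text
pred top [[314.8 206.7]] pred mouth [[314.1 182.8]]
clock 54.75 pos [ 0.6556 -0.2267  0.1643] rot [-3.1374 -0.0036  1.5736] open 0.852 j7 0.36
tool shift [-0.0008  0.0049  0.1283] spin 0.0026 F [ 1.  -0.9 -0.2]
```

View pics/w26.png

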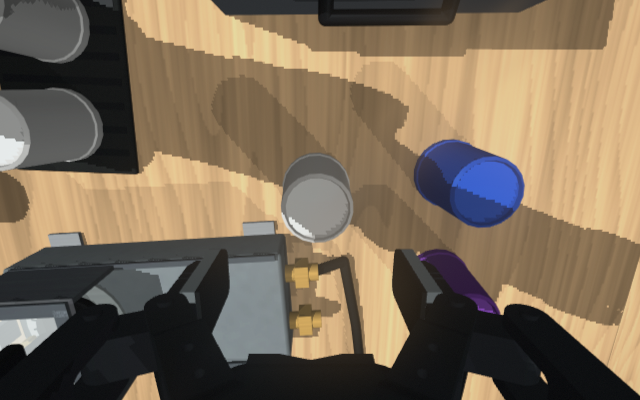

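View pics/s26.png

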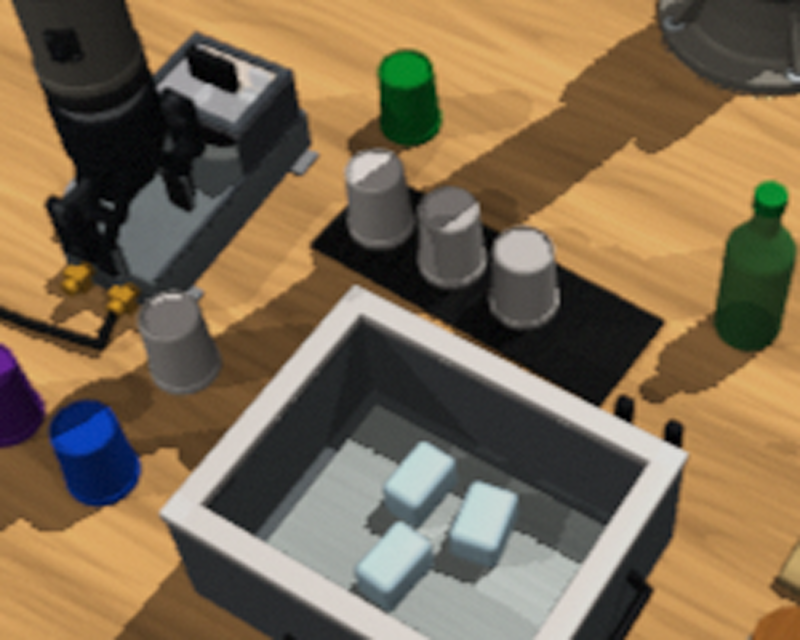

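Request:
arm_command([
  {"claw":0.85,"x":-0.001,"y":0.0045,"z":0.015,"spin":0},
  {"claw":0.85,"x":0,"y":0,"z":0.035,"spin":0},
  {"claw":0.85,"x":0,"y":0,"z":0.035,"spin":0},
  {"claw":0.85,"x":0,"y":0,"z":0.025,"spin":0},
  {"claw":0.85,"x":0,"y":0,"z":0.015,"spin":0},
  {"claw":0.85,"x":0,"y":0,"z":0,"spin":0},
  {"claw":0.4,"x":0,"y":0,"z":0,"spin":0},
  {"claw":0.4,"x":0,"y":0,"z":0,"spin":0},
  {"claw":0.4,"x":0,"y":0,"z":0,"spin":0},
  {"claw":0.4,"x":0,"y":0,"z":0,"spin":0},
])

```text
clock: 55.8
tool_pos: [0.6622, -0.2277, 0.0421]
ee_rot: [3.14, -0.002, 1.574]
wrist_force: [-0.1, -0.2, 2.8]
opening: 0.64
```

Request:
arm_command([
  {"claw":0.4,"x":0,"y":0,"z":-0.015,"spin":0},
  {"claw":0.4,"x":0,"y":0,"z":-0.03,"spin":0},
  {"claw":0.4,"x":0,"y":0,"z":-0.035,"spin":0},
  {"claw":0.4,"x":0.01,"y":-0.01,"z":-0.04,"spin":0},
  {"claw":0.4,"x":0.015,"y":-0.025,"z":-0.01,"spin":0},
  {"claw":0.4,"x":0.015,"y":-0.035,"z":0,"spin":0},
  {"claw":0.4,"x":0.015,"y":-0.035,"z":0,"spin":0},
  {"claw":0.4,"x":0.015,"y":-0.035,"z":0,"spin":0},
  {"claw":0.4,"x":0.02,"y":-0.03,"z":0,"spin":0},
  {"claw":0.4,"x":0.03,"y":-0.02,"z":0,"spin":0},
  {"claw":0.4,"x":0.035,"y":-0.015,"z":0,"spin":0},
  {"claw":0.4,"x":0.035,"y":-0.005,"z":0,"spin":0},
  {"claw":0.4,"x":0.035,"y":0,"z":0,"spin":0},
  {"claw":0.4,"x":0.035,"y":0,"z":0,"spin":0},
  {"claw":0.4,"x":0.025,"y":0,"z":0,"spin":0},
  {"claw":0.4,"x":0.01,"y":0,"z":0,"spin":0},
  {"claw":0.4,"x":0,"y":0,"z":0,"spin":0},
  {"claw":0.4,"x":0,"y":0,"z":0,"spin":0},
])

```text
clock: 57.6
tool_pos: [0.4505, 0.0651, 0.172]
ee_rot: [-3.14, -0.002, 1.572]
wrist_force: [-0.4, -0.5, -0.1]
opening: 0.637
```

```bash
python3 go.py .45 .067 .047 1.571
```

```text
clock 57.6 pos [0.4505 0.0651 0.172 ] rot [-3.1402e+00 -2.5000e-03  1.5722e+00] open 0.637 j7 -0.23
tool shift [ 0.0016 -0.0003  0.125 ] spin 0.0012 F [-0.4 -0.5 -0.1]
```

Request:
arm_command([
  {"claw":0.4,"x":0,"y":0,"z":0.015,"spin":0},
  {"claw":0.4,"x":0,"y":0,"z":0.035,"spin":0},
  {"claw":0.4,"x":0,"y":0,"z":0.035,"spin":0},
  {"claw":0.4,"x":0,"y":0,"z":0.022,"spin":0},
  {"claw":0.4,"x":0,"y":0,"z":0.012,"spin":0},
  {"claw":0.4,"x":0,"y":0,"z":0.006,"spin":0},
  {"claw":0.4,"x":0,"y":0,"z":0,"spin":0},
  {"claw":0.72,"x":0,"y":0,"z":0,"spin":0},
  {"claw":0.85,"x":0,"y":0,"z":0,"spin":0},
  {"claw":0.85,"x":0,"y":0,"z":0,"spin":0},
  {"claw":0.85,"x":0,"y":0,"z":-0.015,"spin":0},
  {"claw":0.85,"x":0,"y":0,"z":-0.035,"spin":0},
  {"claw":0.85,"x":0,"y":0,"z":-0.04,"spin":0},
  {"claw":0.85,"x":0,"y":0,"z":-0.04,"spin":0},
  {"claw":0.85,"x":0,"y":0,"z":-0.04,"spin":0},
  {"claw":0.85,"x":0,"y":0,"z":-0.04,"spin":0},
  {"claw":0.85,"x":0.03,"y":0,"z":0,"spin":0},
  {"claw":0.85,"x":0.04,"y":0,"z":0,"spin":0},
  {"claw":0.85,"x":0.03,"y":0,"z":0,"spin":0},
  {"claw":0.85,"x":0,"y":0,"z":0,"spin":0},
])

```text
clock: 59.6
tool_pos: [0.4496, 0.1715, 0.2575]
ee_rot: [-3.141, -0.006, 1.582]
wrist_force: [-0.6, -0.9, -0.1]
opening: 0.848
```

```bash
python3 st.py
python3 - <<'E'
from h import *
im=robot.snapshot('scene'); cv2.imwrite('pics/s27.png',im[:,:,::-1]); crop(im[:,:,::-1].copy(),150,100,400,300,3.2,'s27c.png')
im=robot.snapshot('side'); cv2.imwrite('pics/s27b.png',im[:,:,::-1]);crop(im[:,:,::-1].copy(),220,110,420,270,4,'s27bc.png')
E
```

```text
clock 59.6 pos [0.4496 0.1715 0.2575] rot [-3.141 -0.006  1.582] toolz [-0.001  0.006 -1.   ] j [-0.37  0.07 -0.09  1.89  0.    1.18 -0.44] open 0.848
```

View pics/s27.png

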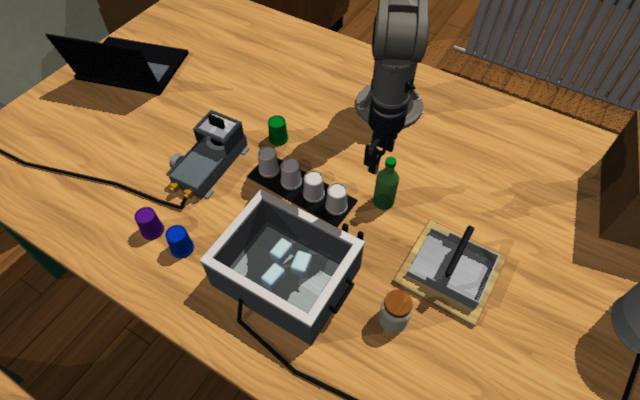

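View pics/s27c.png

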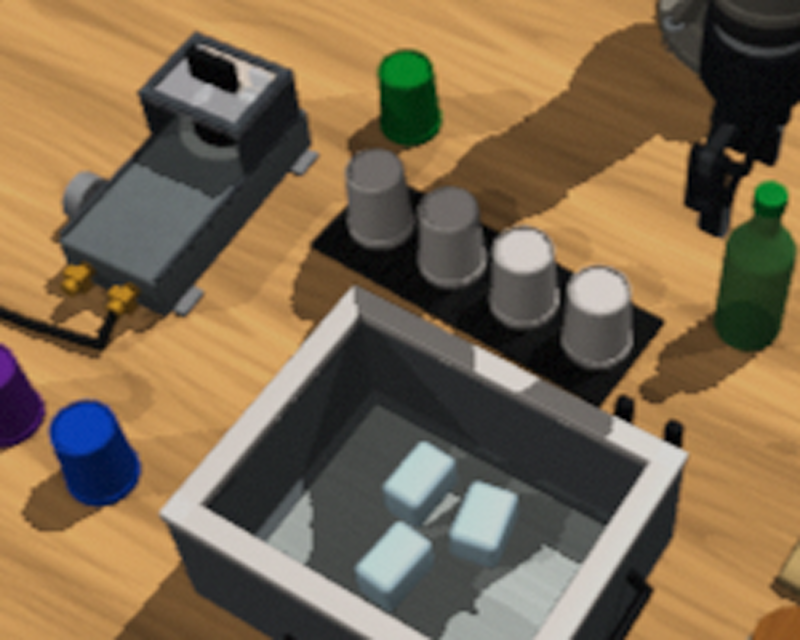

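View pics/s27b.png

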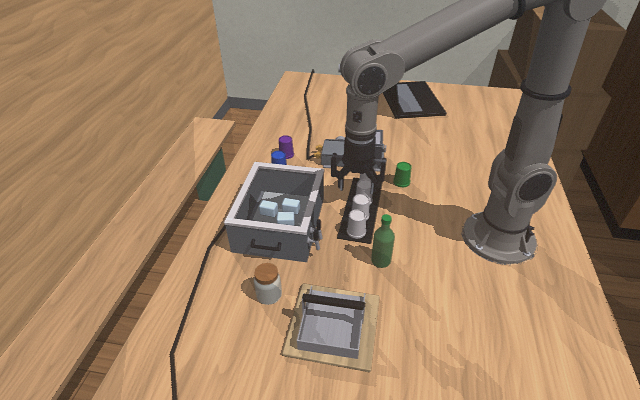

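All four cups on the mat, scuttle on board, ice in chest. Last check: pointer under the clear roof.

Request:
arm_command([
  {"claw":0.85,"x":-0.02,"y":0,"z":-0.02,"spin":0},
  {"claw":0.85,"x":-0.04,"y":0,"z":-0.02,"spin":0},
  {"claw":0.85,"x":-0.04,"y":0,"z":0,"spin":0},
  {"claw":0.85,"x":-0.04,"y":0,"z":0,"spin":0},
  {"claw":0.85,"x":-0.04,"y":0,"z":0,"spin":0},
  {"claw":0.85,"x":-0.04,"y":0,"z":0,"spin":0},
  {"claw":0.85,"x":-0.04,"y":0,"z":0,"spin":0},
  {"claw":0.85,"x":-0.04,"y":0,"z":0,"spin":0},
  {"claw":0.85,"x":-0.04,"y":0,"z":0,"spin":0},
  {"claw":0.85,"x":-0.04,"y":0,"z":0,"spin":0},
  {"claw":0.85,"x":-0.04,"y":0,"z":0,"spin":0},
  {"claw":0.85,"x":-0.04,"y":0,"z":0,"spin":0},
  {"claw":0.85,"x":-0.03,"y":0,"z":0,"spin":0},
  {"claw":0.85,"x":0,"y":0,"z":0,"spin":0},
  {"claw":0.85,"x":0,"y":0,"z":0,"spin":0},
])

```text
clock: 61.2
tool_pos: [0.4504, -0.325, 0.2952]
ee_rot: [-3.139, -0.004, 1.57]
wrist_force: [-0.2, 1.0, 0.2]
opening: 0.847
```

```bash
python3 st.py; python3 wl.py w28.png .4505 -.342
python3 - <<'E'
from h import *
im=cv2.imread('pics/w28.png')
p=np.load('plast.npy'); P=campose('wrist',dict(tool_pos=p[:3],ee_rot=p[3:]))
u,v=proj(P,[.4505,-.342,.107])[0].astype(int); crop(im,max(u-55,0),max(v-50,0),u+55,v+60,6,'w28c.png')
S=campose('scene')
for (u,v) in [(377,168),(449,207),(523,247),(598,287)]:
    w=onz(S,150+u/3.2,100+v/3.2,.082); d=w[:2]-[.446,-.0515]; c,s=np.cos(-.036),np.sin(-.036); print(w.round(3),'mat frame',round(c*d[0]+s*d[1],3),round(-s*d[0]+c*d[1],3))
E
```

```text
clock 61.2 pos [ 0.4504 -0.325   0.2952] rot [-3.139 -0.004  1.57 ] toolz [-0.0025  0.0037 -1.    ] j [ 0.2   0.2   0.41  1.68 -0.08  1.28  0.63] open 0.847
pred top [[310.  185.9]] pred mouth [[310.2 172.4]]
[ 0.438 -0.17   0.082] mat frame -0.003 -0.119
[ 0.442 -0.09   0.082] mat frame -0.003 -0.038
[ 0.446 -0.011  0.082] mat frame -0.002 0.04
[0.449 0.065 0.082] mat frame -0.001 0.117
```

View pics/w28.png

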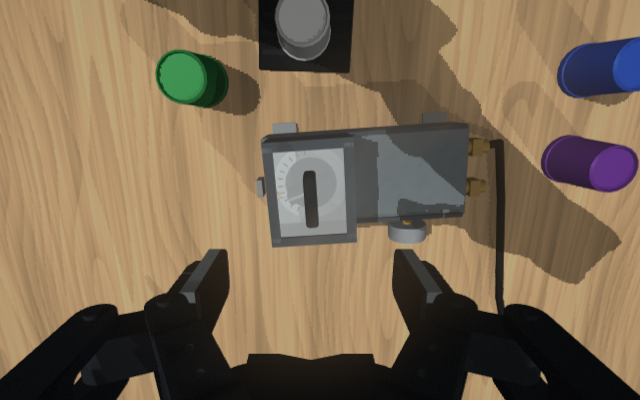

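View pics/w28c.png

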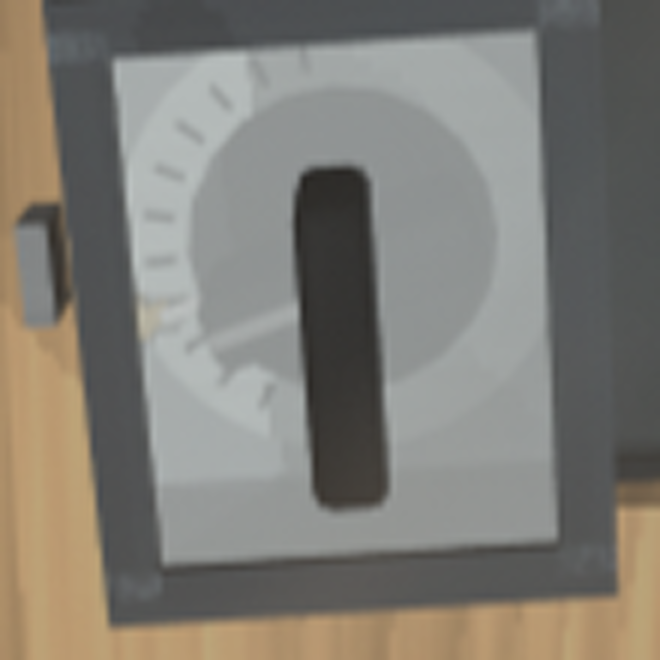

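Run:
```python
from h import *
p=np.load('plast.npy'); P=campose('wrist',dict(tool_pos=p[:3],ee_rot=p[3:]))
u0,v0=proj(P,[.4505,-.342,.107])[0].astype(int); ox,oy=max(u0-55,0),max(v0-50,0)
q=lambda u,v,z: onz(P,ox+u/6,oy+v/6,z)
c=q(343,237,.061); print('c',c)
for n,a in dict(end=(200,347,.097),inn=(300,310,.097),clip=(150,315,.059),tipskirt=(190,285,.061)).items():
    d=q(*a)-c; print(n,q(*a).round(4),np.hypot(*d[:2]).round(4),np.degrees(np.arctan2(-d[0],-d[1])).round(1))
d=q(200,347,.097)-q(300,310,.097); print(np.degrees(np.arctan2(-d[0],-d[1])))
f=[q(*a,.141) for a in [(330,165),(345,510)]]; print('fin top ends',f)
```

```text
c [ 0.45174926 -0.34164749  0.061     ]
end [ 0.4265 -0.3532  0.097 ] 0.0277 65.4
inn [ 0.4442 -0.3464  0.097 ] 0.0089 57.5
clip [ 0.4141 -0.3577  0.059 ] 0.0409 67.0
tipskirt [ 0.4222 -0.3511  0.061 ] 0.0311 72.2
69.13834222519532
fin top ends [array([ 0.44986014, -0.3121167 ,  0.141     ]), array([ 0.45206076, -0.36714641,  0.141     ])]
```

Run:
```python
from cell import robot
print(robot.sign_off(), robot.sense()['clock'])
```

```text
the job is handed in; nothing more can be done
the job is handed in; nothing more can be done
```

The drinks cooler job is done and handed in at about 61 s of the 210 s allowed; the sign-off gave no verdict.

**What I did**
- **Ice:** I carried the scuttle to the chest, rested it on the rim with the jaws loosely round the bar, and tipped it to about 35° (from an image fit). All three chunks went into the chest. The empty scuttle is back on its board.
- **Knob and hood:** I turned the knob onto the brass clip, then slid the hood until it met its stop (14.5 N, no further travel).
- **Cups:** All four white cups were off the mat. One got knocked about 35 mm aside while the arm was elsewhere; I measured it again and moved all four onto the mat.

**Last checks**
- **Cups:** upright, and within 3 mm of the mat's centreline in x, at y of about −119, −38, +40 and +117 mm.
- **Ice and scuttle:** all three chunks lie in the chest and the scuttle stands flat on the board.
- **Pointer:** its direction reads 65–69° against about 67° for the clip, an offset of up to about 1.5 mm. The clip has not visibly moved.
- **Hood:** the fin stands over the knob's axis to within about 2 mm.
- **Bystanders:** the bottle, the jar and the coloured cups look unmoved.

**What went wrong on the way:** the last joint hit its range limit once during a knob approach and tilted the tool by about 4°. I corrected it in free air before touching the knob. After that, no check failed.

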